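# Re-rake the counter display board and set out the remote controls

### The job

The ratchet display board on the counter has been left too steep: lift it past its top notch so that the pawl lets go, lower it gently until it is right down, then raise it again and leave it propped on its second notch from the bottom. Then lay every remote control on the board, lengthwise up the slope and side by side, flat on the face with its lower end against the ledge; leave the bowl and the mug where they are.

Things in the scene. Friction and masses are not known exactly. Their poses are not given: they have to be found in the camera images.
- board (a joint): tilt of the display board, rad: 0 = right down, level on its base; grows as the robot-side edge is lifted (stop 1.117). Notches: first 0.23, second 0.41, third 0.60, fourth (top) 0.78. It lifts freely (3 N at handle) but will not go down; let go, it drops to the last notch passed. Lifted to 1.04 it throws the pawl out and can be lowered; in the last 0.27 rad before flat its weight tips the pawl in again.
- stand: fixed base of the stand, 260 x 440 x 12 mm plywood; origin on the table under its middle, x away from the robot, y left. Hinge line at x 100, z 75 mm. On a post at its right rear corner (x 152, y -232, up to 235 mm high: keep the hand clear, load from the left side) a weighted tumbler pawl: leaning away from the robot it is in the teeth; thrown out it leans towards the robot.
- board_hinge (a point): middle of the hinge line along the plywood board's ledge side, which is away from the robot; 75 mm above the table, at mid-thickness. Axes tilt with the board: x in the board from its free edge to the ledge, y along the hinge, z out of the upper face. Lifting turns it about y. Board: 200 mm from hinge to free edge, 400 wide between its side rails, 12 thick, 0.7 kg.
- handle (a point): middle of the round steel handle bar on the board's free edge: 12 mm thick, 120 mm long, parallel to the hinge, 238 mm from it at the board's mid-thickness, with a 34 mm clear gap between bar and board edge. Axes as board_hinge. Being round it can turn between the fingers as the board tilts.
- ledge (a point): middle of the inner corner between the board's upper face and its ledge, 6 mm beyond and 6 mm over the hinge line. Axes as board_hinge. The ledge runs the whole width along y and stands 24 mm out of the face. Low rails, 12 mm high, run up both sides of the face with their inner sides at y = -200 and +200 mm.
- r1 (a point): centre (half-way up, 11 mm over its underside) of a black remote control with grey keypad, a box 150 x 42 x 22 mm of about 110 g; x along its length (emitter end), y across, z out of the keypad. The remotes are alike; between 3 and 5 are present, lying keypad up on the table to the left of the stand. None if absent.
- r2 (a point): centre (half-way up, 11 mm over its underside) of a black remote control with grey keypad, a box 150 x 42 x 22 mm of about 110 g; x along its length (emitter end), y across, z out of the keypad. The remotes are alike; between 3 and 5 are present, lying keypad up on the table to the left of the stand. None if absent.
- r3 (a point): centre (half-way up, 11 mm over its underside) of a black remote control with grey keypad, a box 150 x 42 x 22 mm of about 110 g; x along its length (emitter end), y across, z out of the keypad. The remotes are alike; between 3 and 5 are present, lying keypad up on the table to the left of the stand. None if absent.
- r4 (a point): centre (half-way up, 11 mm over its underside) of a black remote control with grey keypad, a box 150 x 42 x 22 mm of about 110 g; x along its length (emitter end), y across, z out of the keypad. The remotes are alike; between 3 and 5 are present, lying keypad up on the table to the left of the stand. None if absent.
- r5 (a point): centre (half-way up, 11 mm over its underside) of a black remote control with grey keypad, a box 150 x 42 x 22 mm of about 110 g; x along its length (emitter end), y across, z out of the keypad. The remotes are alike; between 3 and 5 are present, lying keypad up on the table to the left of the stand. None if absent.
- bowl: bystander: green glass bowl, 120 mm wide, 55 mm high, beyond the work; origin under its centre
- mug: bystander: white mug, 82 mm wide, 95 mm high; origin under its centre
Things that resemble listed ones, but are neither listed nor needed, are in the scene too. Leave any turquoise look-alike of the part that bears r1 alone.

How it is judged:
By the outcome, as a careful person would: the job done as asked, in the order asked, and still so for the second after the job is handed in, with the robot touching nothing.
Of remote1, remote2, remote3, remote4, remote5 only 3 to 5 are there at a start; the rules pass over those that are not, and their reading is None.
At some moment in a run one of remote1, remote2, remote3, remote4, remote5 may be knocked a few centimetres aside while the robot is not near it.
It also fails if it takes over 210 s, if anything falls off the work surface, if the arm or the gripper's body presses on something with over 40 N, if the wrist force passes 120 N, or if a joint passes its speed limit or range.

### The arm

A 6-joint arm with a two-finger parallel gripper is mounted at the origin on the work surface. World frame = base frame: x ahead of the robot, y to its left, z up, the work surface at z = 0. Lengths are in m, angles in rad, forces in N, time in s.
With the tool pointing down it reaches from about 0.425 to 0.95 m from the base axis. Payload 3.5 kg.
Tool frame: the origin (TCP) lies on the centre line of the jaws, within the pads' length; the fingertips stand 25 mm ahead of it and the grasp point (between the pads) lies 6 mm ahead of it (ctrl.finger_overhang is the distance from the TCP to the fingertips, in m); z points along the fingers, y is the line along which they close (so a half turn about z gives the same grasp; the last joint's range is limited). The gripper opens to 85 mm and grips with 20 to 120 N. Pads are 22 mm wide; open, the fingers measure 114 mm over their backs; the gripper's body (76 mm by 85 mm) begins 54 mm behind the grasp point. The pads swing forward as they close: fully open they stand 13 mm farther back than shut.
Start: joints at [1.062, 0.286, 1.577, -0, 1.279, -0.15], TCP at [0.237, 0.632, 0.256] pointing down, gripper open.
Joint ranges: [-2.77, 2.77], [-0.9, 2.22], [0.21, 2.48], [-1.53, 4.67], [0.24, 2.81], [-2.84, 2.84]. Speed limits (rad/s): [2.79, 2.79, 3.14, 3.14, 3.14, 3.14].

### API

Orientations are given as a unit quaternion [x, y, z, w].
In Python, from plant import get_state, imaging, job, ctrl gives the robot as it stands.
- The arm moves only by the tool jog_arm, never from a script. Its argument "increments" is a list of rows, each an object of numbers: "dx", "dy", "dz": the shift along the world's x, y, z each as a share of 12 cm, from -1 to 1; "ax", "ay", "az": the turn, a rotation vector about the world's x, y, z each as a share of pi/2 rad, from -1 to 1; "gripper": the gripper command: -1 is shut, 1 is fully open, values between are in proportion. A call has 1 to 10 rows; each row is the pose to reach, as a shift and turn from the pose commanded when the call began; what a row does not reach only later rows make up. A row lasts 1/10 s, in which the tool goes at most 50 mm and 8.59 degrees, less where a joint would pass 70% of its speed; a pose out of reach is approached as far as the arm can. A call with a number of a shift or a turn outside -1 to 1 is refused whole. A call with a gripper value outside its range is refused whole. The fingers move at their own pace and stop on an object; "force" is the grip in N (left out, the last holds). Time passes only in rows, so rows that repeat a pose let the fingers close. It gives the time, the measured TCP pose, the force, the opening and the grip force at its end, in the units of the state.
- get_state(): the state, without advancing time (a new reading comes with each control period).
- imaging.read_camera(name): name is "side" or "top"; returns a dict with "frame" (384x512x3 uint8, blue, green, red), "depth" (384x512 float32, m along the optical axis (not along the pixel's ray), 0 where there is no reading), "camera_matrix" (3x3 intrinsics, pixels), "extrinsics" (4x4, takes a point from camera to world coordinates). Camera axes: x right, y up, looking along -z (the intrinsics and any distortion apply to the point x, -y, -z); pixel columns grow to the right and rows downward; lengths in m; the calibration is good to about 2 mm. A picture is of the moment at which its call begins.
- job.sign_off(): hands the job in; it is judged then, once.
The state is a dict: "time": time; "qpos": joint angles; "dq": joint speeds; "joint_efforts": joint torques, N m; "eef_pos": TCP position; "tcp_rot": TCP orientation; "contact_force": force on the tool from outside, world axes, zero at the start; "wrist_torque": the same for the moment, N m; "opening": opening from 0.0 (shut) to 1.0 (fully open); "finger_force": force on a finger pad.
Only numpy, scipy, OpenCV 4.12 (cv2) and the standard library are available. Lean on these libraries where they do the work, as an engineer would, in place of code of your own. Each camera call takes 0.05 s, during which the arm holds its last target. There are 200 camera calls.

## Working session

There is one attempt and no reset: what is moved stays moved. The work goes in short steps, Python scripts to look and compute and a tool call to move; the robot and the scene stay as the last step left them, time stands still between calls to the robot, and variables do not carry over. Pictures are saved under pics/ and viewed, at most 14 in all, crops included, and the job is handed in when it is done.

Besides the shell and the picture viewer there is one more tool, called after "Call:" as name(argument=value, ...) on one line, values as JSON. jog_arm: Moves the arm, as the interface text tells. Shift numbers are shares of 12 cm and turn numbers shares of pi/2 rad, none past 1 either way. Its arguments: {"type":"object","properties":{"increments":{"type":"array"},"force":{"type":"number"}},"required":["increments"]}

```bash
mkdir -p pics; ls
python3 - <<'E'
from plant import get_state, imaging, job, ctrl
import cv2,numpy as np
print(get_state())
for n in("top","side"):
    d=imaging.read_camera(n); cv2.imwrite(f"pics/{n}0.png",cv2.resize(d["frame"],(800,600),interpolation=cv2.INTER_CUBIC)); np.savez(f"{n}0.npz",**d)
    print(d["camera_matrix"],d["extrinsics"],[k for k in d])
E
```

```text
pics
{'time': 0.0, 'qpos': array([ 1.06199526e+00,  2.87216743e-01,  1.57819919e+00, -3.32045016e-05,
        1.27860689e+00, -1.50002798e-01]), 'dq': array([-1.72422575e-03,  1.64836852e-03,  2.63850778e-03, -1.93898477e-05,
       -3.71959729e-04, -7.01381780e-04]), 'joint_efforts': array([-1.33399080e-03, -4.05983484e+01, -2.92624640e+01, -1.55909838e-04,
        5.81917862e-03, -2.95086920e-06]), 'eef_pos': array([0.23670621, 0.63148434, 0.25490104]), 'tcp_rot': array([ 1.78433527e-01,  9.83951218e-01, -1.15489665e-03, -3.78013479e-04]), 'contact_force': array([ 0.51563463, -0.58737457,  0.38097822]), 'wrist_torque': array([ 0.05146076,  0.01525522, -0.00557771]), 'finger_force': 0.0, 'opening': 1.000201344492905}
[[489.53119643   0.         253.00173454]
 [  0.         489.53119643 194.53362578]
 [  0.           0.           1.        ]] [[-0.02053754  0.99629395 -0.08352592  0.37695347]
 [-0.99969408 -0.01931214  0.01545256  0.02242523]
 [ 0.01378223  0.08381772  0.99638579  1.55331085]
 [ 0.          0.          0.          1.        ]] ['frame', 'depth', 'camera_matrix', 'extrinsics']
[[471.50926566   0.         259.39530858]
 [  0.         471.50926566 190.8726436 ]
 [  0.           0.           1.        ]] [[ 0.99826268  0.03729575 -0.04561422  0.43547776]
 [-0.05844187  0.72523112 -0.68602068 -1.14117517]
 [ 0.0074952   0.68749462  0.72615079  1.2863076 ]
 [ 0.          0.          0.          1.        ]] ['frame', 'depth', 'camera_matrix', 'extrinsics']
```

View pics/top0.png

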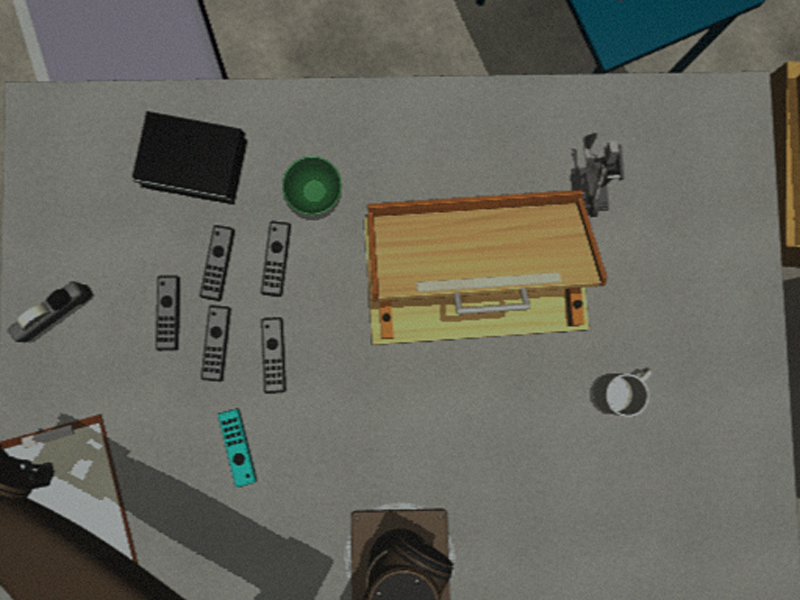

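View pics/side0.png

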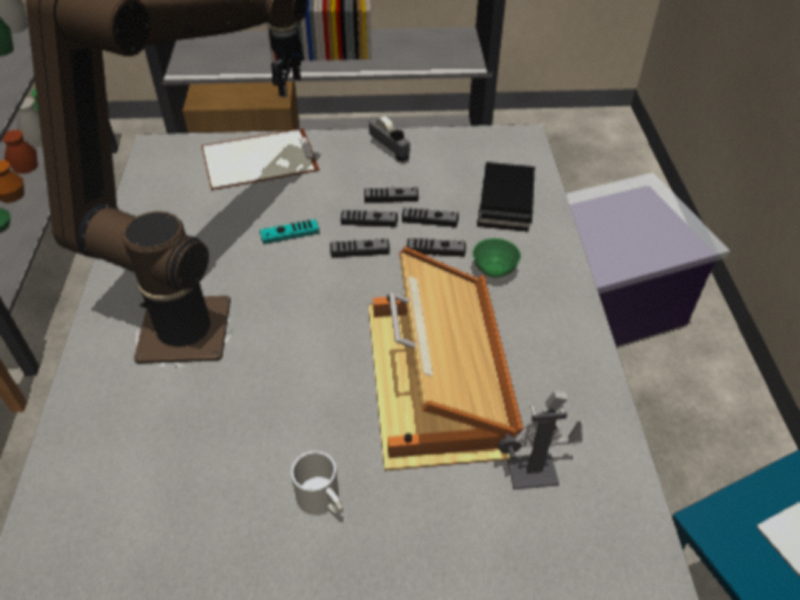

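The board is steep, and five black remotes lie left of it at view pixels (217,262), (276,258), (167,313), (216,343) and (273,355). The turquoise one is at (237,447), the bowl at (312,187), the mug at (626,393) and the pawl post at about (597,175).

```bash
cat > h.py <<'E'
from plant import get_state, imaging, job, ctrl
import cv2,numpy as np
from scipy.spatial.transform import Rotation as R
def shot(n): return imaging.read_camera(n)
def cloud(d):
    K=d["camera_matrix"];z=d["depth"].astype(float);v,u=np.mgrid[:384,:512]
    p=np.stack([(u-K[0,2])/K[0,0]*z,-(v-K[1,2])/K[1,1]*z,-z],-1)
    E=d["extrinsics"];w=p@E[:3,:3].T+E[:3,3]; w[z==0]=np.nan; return w
def ray(d,u,v,h):
    K=d["camera_matrix"];E=d["extrinsics"]
    r=E[:3,:3]@[(u-K[0,2])/K[0,0],-(v-K[1,2])/K[1,1],-1];t=(h-E[2,3])/r[2];return E[:3,3]+t*r
def remotes(d,show=True):
    # dark non-coloured blobs 12..40 mm high, left of the stand
    w=cloud(d);m=((w[...,2]>.012)&(w[...,2]<.035)).astype(np.uint8)
    m=cv2.morphologyEx(m,cv2.MORPH_OPEN,np.ones((3,3)))
    n,l,s,c=cv2.connectedComponentsWithStats(m);out=[]
    for i in range(1,n):
        if 400<s[i,4]<1600:
            vu=np.argwhere(l==i)[:,::-1]
            P=np.array([ray(d,u,v,.022)[:2] for u,v in vu]);r=cv2.minAreaRect(P.astype(np.float32)*1000)
            (cx,cy),(a,b),t=r
            if a<b: t+=90;a,b=b,a
            t=(t+90)%180-90
            f=d["frame"][l==i].mean(0)
            if show: print("c",np.round([cx,cy]),"size",round(a),round(b),"ang",round(t,1),"bgr",f.round(),"z",np.nanmedian(w[l==i][:,2]).round(4),"px",c[i].round()*800/512)
            out.append((cx,cy,a,b,t))
    return out
E
python3 - <<'E'
from h import *
d=dict(np.load("top0.npz"));remotes(d)
w=cloud(d)
for n,(x,y) in dict(bFL=(372,343),bFR=(588,328)).items(): print(n,ray(d,x*.64,y*.64,.012).round(4))
# board plane
pts=w[int(225*.64):int(265*.64),int(390*.64):int(570*.64)].reshape(-1,3);pts=pts[~np.isnan(pts).any(1)]
c=np.median(pts,0);g=pts[np.abs(pts-c).max(1)<.3];c=g.mean(0)
nrm=np.linalg.svd(g-c)[2][2];nrm*=np.sign(nrm[2]);print("plane",c,nrm,"tilt",np.arccos(nrm[2]),"yaw",np.arctan2(nrm[1],nrm[0]))
for n,(x,y) in dict(hL=(458,308),hR=(528,303),hM=(493,310),ledL=(372,208),ledR=(582,196),mug=(626,393),bowl=(312,187)).items():
    print(n,w[int(y*.64)-1:int(y*.64)+3,int(x*.64)-1:int(x*.64)+2].reshape(-1,3)[:, :].round(3)[::4].tolist())
E
```

```text
c [748. 161.] size 94 92 ang -0.8 bgr [36. 61. 31.] z 0.023 px [312.5    185.9375]
c [603. 237.] size 150 43 ang -7.9 bgr [71. 74. 74.] z 0.0242 px [276.5625 257.8125]
c [597. 355.] size 150 43 ang -11.2 bgr [64. 67. 67.] z 0.0243 px [217.1875 262.5   ]
c [499. 454.] size 147 44 ang -1.1 bgr [62. 64. 64.] z 0.0237 px [167.1875 312.5   ]
c [435. 358.] size 149 43 ang -6.3 bgr [68. 71. 71.] z 0.0239 px [215.625 343.75 ]
c [409. 244.] size 150 43 ang 1.6 bgr [75. 79. 78.] z 0.0243 px [273.4375 354.6875]
c [228. 316.] size 150 44 ang 13.8 bgr [103. 112.  33.] z 0.0236 px [237.5   446.875]
bFL [0.4282 0.0471 0.012 ]
bFR [ 0.4498 -0.3904  0.012 ]
plane [ 0.60732866 -0.15783278  0.12995349] [0.56173776 0.02723739 0.82686686] tilt 0.5972827120286764 yaw 0.04844979263185906
hL [[0.484, -0.106, 0.207], [0.48, -0.108, 0.213], [0.477, -0.11, 0.221]]
hR [[0.492, -0.228, 0.208], [0.489, -0.23, 0.213], [0.487, -0.234, 0.206]]
hM [[0.479, -0.165, 0.218], [0.476, -0.169, 0.214], [0.474, -0.173, 0.203]]
ledL [[0.689, 0.044, 0.097], [0.686, 0.041, 0.098], [0.683, 0.038, 0.095]]
ledR [[0.706, -0.362, 0.1], [0.704, -0.366, 0.096], [0.721, -0.393, 0.005]]
mug [[nan, nan, nan], [0.319, -0.46, 0.01], [0.316, -0.462, 0.013]]
bowl [[0.756, 0.17, 0.008], [0.752, 0.166, 0.011], [0.75, 0.164, 0.006]]
```

```bash
cat >> h.py <<'E'
PSI=.049; XH=np.array([np.cos(PSI),np.sin(PSI),0]);YH=np.array([-np.sin(PSI),np.cos(PSI),0]);ZH=np.array([0,0,1.])
HINGE=np.array([.671,-.1604,.075])
def handle(t): return HINGE-.238*(np.cos(t)*XH-np.sin(t)*ZH)
def tool(yaw,tilt=0):
    "tool down, closing line y at world yaw, then pitched about stand y so that tool z = -normal of board at tilt"
    y=np.array([np.cos(yaw),np.sin(yaw),0]);z=np.array([0,0,-1.]);A=np.c_[np.cross(y,z),y,z]
    return R.from_rotvec(tilt*YH)*R.from_matrix(A)
def delta(pos,rot,p0=None,r0=None):
    s=get_state();p0=s["eef_pos"] if p0 is None else p0;r0=R.from_quat(s["tcp_rot"]) if r0 is None else r0
    return ((np.array(pos)-p0)/.12).round(3),((rot*r0.inv()).as_rotvec()/(np.pi/2)).round(3)
E
python3 - <<'E'
from h import *
s=get_state();r=R.from_quat(s["tcp_rot"]);print(r.as_matrix().round(3))
for k in(PSI,PSI+np.pi): print(delta(handle(.597)+[0,0,.06],tool(k)))
print(handle(.597))
E
```

```text
[[-0.936  0.351 -0.001]
 [ 0.351  0.936 -0.002]
 [ 0.    -0.002 -1.   ]]
(array([ 1.981, -6.68 ,  0.114]), array([ 0.001, -0.001, -0.74 ]))
(array([ 1.981, -6.68 ,  0.114]), array([1.00e-03, 1.00e-03, 1.26e+00]))
[ 0.4744041  -0.17004092  0.20879502]
```

Call:
jog_arm(increments=[{"dx":1,"dy":-1,"dz":0.5,"az":-0.25},{"dx":1,"dy":-1,"dz":0.5,"az":-0.25},{"dx":1,"dy":-1,"dz":0.5,"az":-0.25},{"dx":1,"dy":-1,"dz":0.5,"az":-0.25},{"dx":1,"dy":-1,"dz":0.5,"az":-0.25}])

```text
$.increments[0]: bad value
```

Call:
jog_arm(increments=[{"dx":1,"dy":-1,"az":-0.25},{"dx":1,"dy":-1,"az":-0.25},{"dx":1,"dy":-1,"az":-0.25},{"dx":1,"dy":-1,"az":-0.25}])

```text
$.increments[0]: bad value
```

Call:
jog_arm(increments=[{"dx":0.5,"dy":-1,"az":-0.24},{"dx":0.5,"dy":-1,"az":-0.24},{"dx":0.5,"dy":-1,"az":-0.24},{"dx":0.5,"dy":-1,"az":-0.24}])

```text
$.increments[0]: bad value
```

Call:
jog_arm(increments=[{"dy":-1,"gripper":-0.25},{"dy":-1,"gripper":-0.25},{"dy":-1,"gripper":-0.25}])

```text
$.increments[0]: bad value
```

Call:
jog_arm(increments=[{"dy":-1},{"dy":-1},{"dy":-1}])

```text
$.increments[0]: bad value
```

Call:
jog_arm(increments=[{"dx":-0.26,"dy":-1},{"dx":-0.26,"dy":-1},{"dx":-0.26,"dy":-1},{"dx":-0.26,"dy":-1}])

```text
$.increments[0]: bad value
```

Call:
jog_arm(increments=[{"dx":-0.26,"dy":-0.68},{"dx":-0.26,"dy":-0.68},{"dx":-0.26,"dy":-0.68},{"dx":-0.26,"dy":-0.68}])

```text
$.increments[0]: bad value
```

Run:
```python
from h import *
s=get_state();print(s["time"],s["eef_pos"],s["opening"],s["qpos"]);print(delta(handle(.597)+[0,0,.010],tool(PSI)))
d=shot("side");f=d["frame"];cv2.imwrite("pics/s1.png",cv2.resize(f[130:330,200:400],(600,600),interpolation=cv2.INTER_CUBIC))
```

```text
0.1 [0.23672129 0.63154433 0.25508181] 0.9985342824669811 [ 1.06200630e+00  2.87080936e-01  1.57803259e+00  7.23996895e-06
  1.27863136e+00 -1.50013568e-01]
(array([ 1.981, -6.68 , -0.302]), array([ 0.001, -0.001, -0.74 ]))
```

View pics/s1.png

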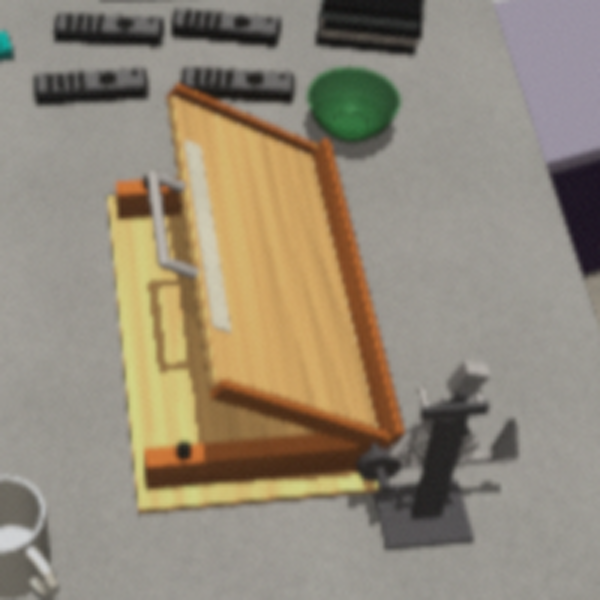

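The arm has not moved and the scene is unchanged. The pawl weight is at (465,380), leaning away from the robot, so it is in the teeth. The rows were refused, so I'll send all the fields.

Call:
jog_arm(increments=[{"dx":1,"dy":-1,"dz":0.5,"ax":0,"ay":0,"az":-0.25,"gripper":1},{"dx":1,"dy":-1,"dz":0.5,"ax":0,"ay":0,"az":-0.25,"gripper":1},{"dx":1,"dy":-1,"dz":0.5,"ax":0,"ay":0,"az":-0.25,"gripper":1},{"dx":1,"dy":-1,"dz":0.5,"ax":0,"ay":0,"az":-0.25,"gripper":1},{"dx":1,"dy":-1,"dz":0.5,"ax":0,"ay":0,"az":-0.25,"gripper":1}])

```text
time: 0.65
eef_pos: [0.36, 0.5102, 0.3185]
tcp_rot: [0.369, 0.929, 0.001, 0.001]
contact_force: [-0.9, 0.1, -0.3]
opening: 0.999
finger_force: 0.0
```

Call:
jog_arm(increments=[{"dx":1,"dy":-1,"dz":0,"ax":0,"ay":0,"az":-0.25,"gripper":1},{"dx":1,"dy":-1,"dz":0,"ax":0,"ay":0,"az":-0.25,"gripper":1},{"dx":1,"dy":-1,"dz":0,"ax":0,"ay":0,"az":-0.25,"gripper":1},{"dx":1,"dy":-1,"dz":0,"ax":0,"ay":0,"az":-0.25,"gripper":1}])

```text
time: 1.05
eef_pos: [0.4787, 0.3898, 0.3152]
tcp_rot: [0.543, 0.84, -0.001, -0.0]
contact_force: [-0.3, 0.3, -0.9]
opening: 1.001
finger_force: 0.0
```

Call:
jog_arm(increments=[{"dx":0.5,"dy":-1,"dz":0,"ax":0,"ay":0,"az":-0.24,"gripper":-0.25},{"dx":0.5,"dy":-1,"dz":0,"ax":0,"ay":0,"az":-0.24,"gripper":-0.25},{"dx":0.5,"dy":-1,"dz":0,"ax":0,"ay":0,"az":-0.24,"gripper":-0.25},{"dx":0.5,"dy":-1,"dz":0,"ax":0,"ay":0,"az":-0.24,"gripper":-0.25}])

```text
time: 1.45
eef_pos: [0.5381, 0.2694, 0.3151]
tcp_rot: [0.691, 0.723, -0.001, -0.0]
contact_force: [-0.5, -0.2, -0.0]
opening: 0.377
finger_force: 0.0
```

Call:
jog_arm(increments=[{"dx":0,"dy":-1,"dz":0,"ax":0,"ay":0,"az":0,"gripper":-0.25},{"dx":0,"dy":-1,"dz":0,"ax":0,"ay":0,"az":0,"gripper":-0.25},{"dx":0,"dy":-1,"dz":0,"ax":0,"ay":0,"az":0,"gripper":-0.25}])

```text
time: 1.75
eef_pos: [0.5363, 0.1508, 0.3155]
tcp_rot: [0.689, 0.725, -0.001, -0.0]
contact_force: [0.7, 0.7, 0.6]
opening: 0.377
finger_force: 0.0
```

Call:
jog_arm(increments=[{"dx":0,"dy":-1,"dz":0,"ax":0,"ay":0,"az":0,"gripper":-0.25},{"dx":0,"dy":-1,"dz":0,"ax":0,"ay":0,"az":0,"gripper":-0.25},{"dx":0,"dy":-1,"dz":0,"ax":0,"ay":0,"az":0,"gripper":-0.25}])

```text
time: 2.05
eef_pos: [0.5366, 0.0306, 0.3157]
tcp_rot: [0.689, 0.724, -0.0, -0.0]
contact_force: [0.1, -0.2, -0.3]
opening: 0.374
finger_force: 0.0
```

Call:
jog_arm(increments=[{"dx":-0.26,"dy":-1,"dz":0,"ax":0,"ay":0,"az":0,"gripper":-0.25},{"dx":-0.26,"dy":-1,"dz":0,"ax":0,"ay":0,"az":0,"gripper":-0.25},{"dx":-0.26,"dy":-1,"dz":0,"ax":0,"ay":0,"az":0,"gripper":-0.25}])

```text
time: 2.35
eef_pos: [0.505, -0.0891, 0.3156]
tcp_rot: [0.689, 0.724, -0.0, -0.0]
contact_force: [-0.3, 0.1, 0.1]
opening: 0.378
finger_force: 0.0
```

Call:
jog_arm(increments=[{"dx":-0.26,"dy":-0.68,"dz":0,"ax":0,"ay":0,"az":0,"gripper":-0.25},{"dx":-0.26,"dy":-0.68,"dz":0,"ax":0,"ay":0,"az":0,"gripper":-0.25},{"dx":-0.26,"dy":-0.68,"dz":0,"ax":0,"ay":0,"az":0,"gripper":-0.25},{"dx":-0.26,"dy":-0.68,"dz":0,"ax":0,"ay":0,"az":0,"gripper":-0.25},{"dx":-0.26,"dy":-0.68,"dz":0,"ax":0,"ay":0,"az":0,"gripper":-0.25}])

```text
time: 2.85
eef_pos: [0.4751, -0.168, 0.316]
tcp_rot: [0.689, 0.725, 0.0, -0.0]
contact_force: [-0.4, -0.8, 1.5]
opening: 0.374
finger_force: 0.0
```

Run:
```python
from h import *
s=get_state();print(s["time"],s["eef_pos"],s["opening"],s["qpos"]);print(delta(handle(.597)+[0,0,.010],tool(PSI)))
```

```text
2.85 [ 0.47506347 -0.16803133  0.31597087] 0.37409711827247516 [-5.41925996e-01 -1.40422306e-01  1.91973963e+00  8.03190883e-04
  1.36302446e+00 -5.93810936e-01]
(array([-0.005, -0.017, -0.81 ]), array([-0.001, -0.   , -0.002]))
```

Call:
jog_arm(increments=[{"dx":0,"dy":0,"dz":-0.3,"ax":0,"ay":0,"az":0,"gripper":-0.25},{"dx":0,"dy":0,"dz":-0.5,"ax":0,"ay":0,"az":0,"gripper":-0.25},{"dx":0,"dy":0,"dz":-0.6,"ax":0,"ay":0,"az":0,"gripper":-0.25},{"dx":0,"dy":0,"dz":-0.7,"ax":0,"ay":0,"az":0,"gripper":-0.25},{"dx":0,"dy":0,"dz":-0.81,"ax":0,"ay":0,"az":0,"gripper":-0.25},{"dx":0,"dy":0,"dz":-0.81,"ax":0,"ay":0,"az":0,"gripper":-0.25}])

```text
time: 3.45
eef_pos: [0.4741, -0.1689, 0.2175]
tcp_rot: [0.689, 0.725, -0.0, -0.001]
contact_force: [-0.2, 1.0, -0.9]
opening: 0.374
finger_force: 0.0
```

Call:
jog_arm(increments=[{"dx":0,"dy":0,"dz":0,"ax":0,"ay":0,"az":0,"gripper":-1},{"dx":0,"dy":0,"dz":0,"ax":0,"ay":0,"az":0,"gripper":-1},{"dx":0,"dy":0,"dz":0,"ax":0,"ay":0,"az":0,"gripper":-1},{"dx":0,"dy":0,"dz":0,"ax":0,"ay":0,"az":0,"gripper":-1},{"dx":0,"dy":0,"dz":0,"ax":0,"ay":0,"az":0,"gripper":-1}], force=40)

```text
time: 3.95
eef_pos: [0.4776, -0.1696, 0.2199]
tcp_rot: [0.69, 0.724, 0.003, 0.004]
contact_force: [11.0, 1.0, -5.9]
opening: 0.119
finger_force: 38.9
```

Run:
```python
from h import *
s=get_state();print(s["time"],s["eef_pos"],s["opening"]*85,s["finger_force"],s["contact_force"])
d=shot("side");f=d["frame"];cv2.imwrite("pics/s2.png",cv2.resize(f[130:330,200:400],(600,600),interpolation=cv2.INTER_CUBIC))
a=handle(.597)
for t in (.75,.9,1.0,1.075,.8,.5,.3,.15,0,.48,.41): print(t,((handle(t)-a)/.12).round(3))
```

```text
3.95 [ 0.47755696 -0.16955972  0.21993831] 10.138462100187676 38.871967792510986 [10.95822753  1.00508427 -5.86816163]
0.75 [0.189 0.009 0.237]
0.9 [0.407 0.02  0.439]
1.0 [0.568 0.028 0.554]
1.075 [0.696 0.034 0.63 ]
0.8 [0.258 0.013 0.308]
0.5 [-0.1   -0.005 -0.164]
0.3 [-0.254 -0.012 -0.529]
0.15 [-0.32  -0.016 -0.819]
0 [-0.343 -0.017 -1.115]
0.48 [-0.119 -0.006 -0.199]
0.41 [-0.178 -0.009 -0.324]
```

View pics/s2.png

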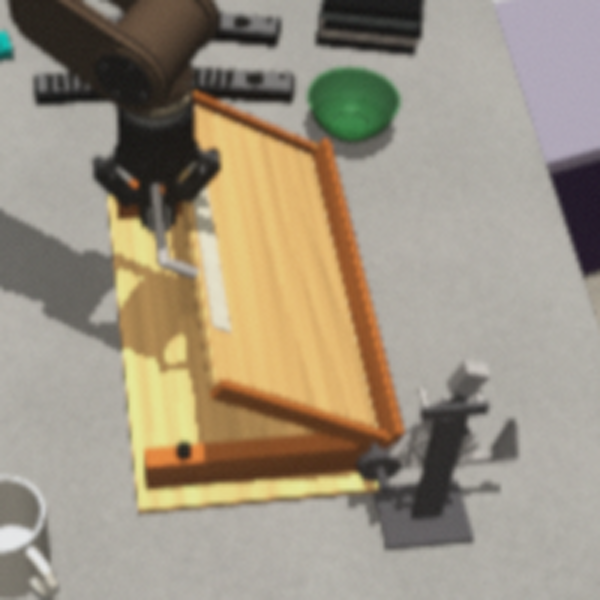

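The hand holds the bar at about (158,220), and the force suggests the bar is about 4 mm farther on than I assumed. I'll offset for that and lift along the arc.

Call:
jog_arm(increments=[{"dx":0.04,"dy":0,"dz":0.01,"ax":0,"ay":0,"az":0,"gripper":-1},{"dx":0.13,"dy":0.005,"dz":0.12,"ax":0,"ay":0,"az":0,"gripper":-1},{"dx":0.23,"dy":0.01,"dz":0.24,"ax":0,"ay":0,"az":0,"gripper":-1},{"dx":0.33,"dy":0.015,"dz":0.345,"ax":0,"ay":0,"az":0,"gripper":-1},{"dx":0.445,"dy":0.02,"dz":0.44,"ax":0,"ay":0,"az":0,"gripper":-1},{"dx":0.53,"dy":0.024,"dz":0.5,"ax":0,"ay":0,"az":0,"gripper":-1},{"dx":0.61,"dy":0.028,"dz":0.555,"ax":0,"ay":0,"az":0,"gripper":-1},{"dx":0.68,"dy":0.031,"dz":0.597,"ax":0,"ay":0,"az":0,"gripper":-1},{"dx":0.735,"dy":0.034,"dz":0.63,"ax":0,"ay":0,"az":0,"gripper":-1},{"dx":0.735,"dy":0.034,"dz":0.63,"ax":0,"ay":0,"az":0,"gripper":-1}])

```text
time: 5.0
eef_pos: [0.5626, -0.1654, 0.2986]
tcp_rot: [0.689, 0.725, -0.001, -0.001]
contact_force: [-7.1, 2.7, 7.4]
opening: 0.119
finger_force: 40.4
```

Run:
```python
from h import *
s=get_state();print(s["time"],s["eef_pos"],s["opening"]*85,s["finger_force"],s["contact_force"])
d=shot("side");f=d["frame"];cv2.imwrite("pics/s3.png",cv2.resize(f[130:330,200:400],(600,600),interpolation=cv2.INTER_CUBIC))
```

```text
5.0 [ 0.5626045  -0.16540502  0.29861292] 10.091999761882642 40.44211685657501 [-7.11184552  2.71499801  7.41775113]
```

View pics/s3.png

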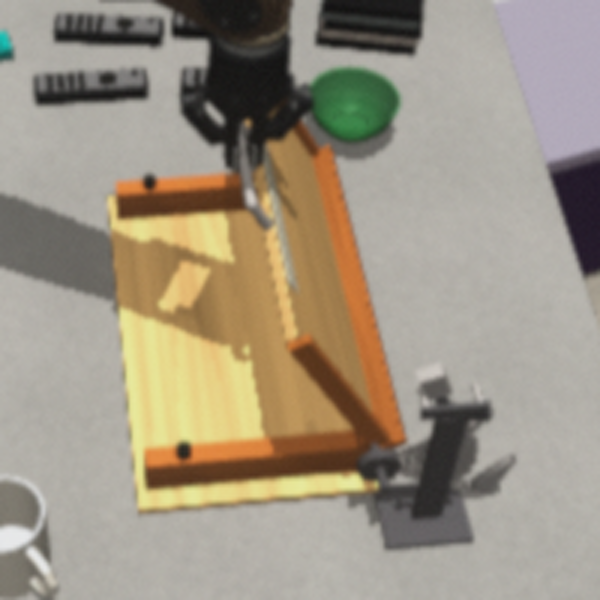

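The pawl weight moved to (432,380) and now leans towards the robot, so the pawl is out. I'll lower slowly along the arc.

Call:
jog_arm(increments=[{"dx":-0.06,"dy":-0.003,"dz":-0.035,"ax":0,"ay":0,"az":0,"gripper":-1},{"dx":-0.111,"dy":-0.005,"dz":-0.066,"ax":0,"ay":0,"az":0,"gripper":-1},{"dx":-0.161,"dy":-0.008,"dz":-0.098,"ax":0,"ay":0,"az":0,"gripper":-1},{"dx":-0.21,"dy":-0.01,"dz":-0.132,"ax":0,"ay":0,"az":0,"gripper":-1},{"dx":-0.257,"dy":-0.013,"dz":-0.167,"ax":0,"ay":0,"az":0,"gripper":-1},{"dx":-0.312,"dy":-0.015,"dz":-0.21,"ax":0,"ay":0,"az":0,"gripper":-1},{"dx":-0.365,"dy":-0.018,"dz":-0.255,"ax":0,"ay":0,"az":0,"gripper":-1},{"dx":-0.416,"dy":-0.02,"dz":-0.302,"ax":0,"ay":0,"az":0,"gripper":-1},{"dx":-0.466,"dy":-0.023,"dz":-0.35,"ax":0,"ay":0,"az":0,"gripper":-1},{"dx":-0.507,"dy":-0.025,"dz":-0.393,"ax":0,"ay":0,"az":0,"gripper":-1}])

```text
time: 6.05
eef_pos: [0.5012, -0.1685, 0.2497]
tcp_rot: [0.689, 0.724, -0.001, -0.001]
contact_force: [-6.3, 2.3, 5.6]
opening: 0.116
finger_force: 41.4
```

Run:
```python
from h import *
s=get_state();print(s["time"],s["eef_pos"],s["contact_force"])
for a,b in((.75,.38),(.38,0)):
  for t in np.linspace(a,b,11)[1:]: print(round(t,3),((handle(t)-handle(a))/.12).round(3))
```

```text
6.05 [ 0.50115474 -0.16850701  0.24970489] [-6.31884465  2.32093341  5.57183622]
0.713 [-0.049 -0.002 -0.055]
0.676 [-0.096 -0.005 -0.111]
0.639 [-0.141 -0.007 -0.169]
0.602 [-0.183 -0.009 -0.229]
0.565 [-0.224 -0.011 -0.29 ]
0.528 [-0.262 -0.013 -0.353]
0.491 [-0.297 -0.015 -0.417]
0.454 [-0.331 -0.016 -0.482]
0.417 [-0.362 -0.018 -0.549]
0.38 [-0.39  -0.019 -0.616]
0.342 [-0.027 -0.001 -0.071]
0.304 [-0.05  -0.002 -0.142]
0.266 [-0.072 -0.004 -0.214]
0.228 [-0.09  -0.004 -0.287]
0.19 [-0.106 -0.005 -0.361]
0.152 [-0.118 -0.006 -0.435]
0.114 [-0.128 -0.006 -0.51 ]
0.076 [-0.136 -0.007 -0.585]
0.038 [-0.14  -0.007 -0.66 ]
0.0 [-0.141 -0.007 -0.736]
```

Call:
jog_arm(increments=[{"dx":-0.05,"dy":-0.002,"dz":-0.055,"ax":0,"ay":0,"az":0,"gripper":-1},{"dx":-0.096,"dy":-0.005,"dz":-0.111,"ax":0,"ay":0,"az":0,"gripper":-1},{"dx":-0.141,"dy":-0.007,"dz":-0.169,"ax":0,"ay":0,"az":0,"gripper":-1},{"dx":-0.183,"dy":-0.009,"dz":-0.229,"ax":0,"ay":0,"az":0,"gripper":-1},{"dx":-0.224,"dy":-0.011,"dz":-0.29,"ax":0,"ay":0,"az":0,"gripper":-1},{"dx":-0.262,"dy":-0.013,"dz":-0.353,"ax":0,"ay":0,"az":0,"gripper":-1},{"dx":-0.297,"dy":-0.015,"dz":-0.417,"ax":0,"ay":0,"az":0,"gripper":-1},{"dx":-0.331,"dy":-0.016,"dz":-0.482,"ax":0,"ay":0,"az":0,"gripper":-1},{"dx":-0.362,"dy":-0.018,"dz":-0.549,"ax":0,"ay":0,"az":0,"gripper":-1},{"dx":-0.39,"dy":-0.019,"dz":-0.616,"ax":0,"ay":0,"az":0,"gripper":-1}])

```text
time: 7.05
eef_pos: [0.4544, -0.1708, 0.1738]
tcp_rot: [0.689, 0.724, -0.001, -0.001]
contact_force: [-6.0, 0.8, 2.1]
opening: 0.12
finger_force: 42.9
```

Call:
jog_arm(increments=[{"dx":-0.027,"dy":-0.001,"dz":-0.071,"ax":0,"ay":0,"az":0,"gripper":-1},{"dx":-0.05,"dy":-0.002,"dz":-0.142,"ax":0,"ay":0,"az":0,"gripper":-1},{"dx":-0.072,"dy":-0.004,"dz":-0.214,"ax":0,"ay":0,"az":0,"gripper":-1},{"dx":-0.09,"dy":-0.004,"dz":-0.287,"ax":0,"ay":0,"az":0,"gripper":-1},{"dx":-0.106,"dy":-0.005,"dz":-0.361,"ax":0,"ay":0,"az":0,"gripper":-1},{"dx":-0.118,"dy":-0.006,"dz":-0.435,"ax":0,"ay":0,"az":0,"gripper":-1},{"dx":-0.128,"dy":-0.006,"dz":-0.51,"ax":0,"ay":0,"az":0,"gripper":-1},{"dx":-0.136,"dy":-0.007,"dz":-0.585,"ax":0,"ay":0,"az":0,"gripper":-1},{"dx":-0.14,"dy":-0.007,"dz":-0.65,"ax":0,"ay":0,"az":0,"gripper":-1}])

```text
time: 7.95
eef_pos: [0.4377, -0.1717, 0.0947]
tcp_rot: [0.689, 0.724, -0.0, -0.001]
contact_force: [-7.1, -0.3, -0.1]
opening: 0.122
finger_force: 44.8
```

Run:
```python
from h import *
s=get_state();print(s["time"],s["eef_pos"],s["opening"]*85,s["finger_force"],s["contact_force"])
d=shot("side");f=d["frame"];cv2.imwrite("pics/s4.png",cv2.resize(f[130:330,200:400],(600,600),interpolation=cv2.INTER_CUBIC))
w=cloud(shot("top"));p=w[130:190,250:370].reshape(-1,3);r=(p-HINGE);a,b=r@XH,r@YH
g=p[(a>-.17)&(a<-.02)&(abs(b)<.17)&(p[:,2]<.2)];
for _ in range(4):
    c=g.mean(0);n=np.linalg.svd(g-c,full_matrices=False)[2][2];n*=np.sign(n[2]);e=np.abs((g-c)@n);g=g[e<max(.004,np.median(e)*2)]
print("tilt",np.arctan2(n@XH,n[2]),len(g))
```

```text
7.95 [ 0.43769901 -0.17165518  0.09472163] 10.347283254608325 44.79117929935455 [-7.14792898 -0.29351992 -0.12473117]
tilt 0.04323947934100253 3962
```

View pics/s4.png

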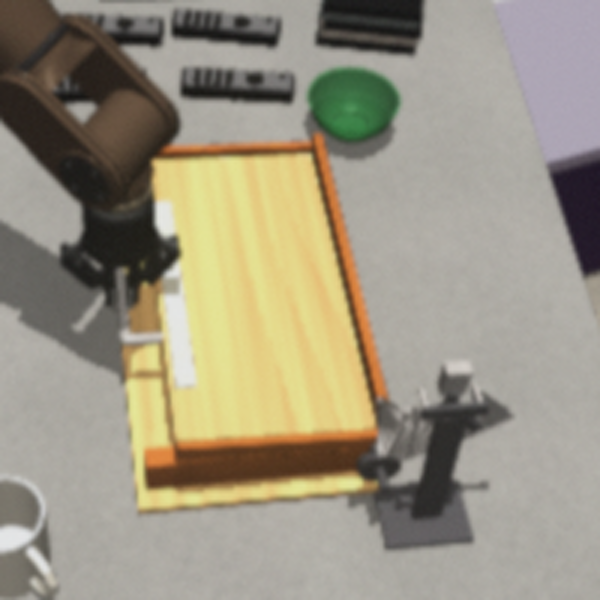

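The board is almost down (tilt 0.043) and the weight at (457,378) is tipping back. I'll go the last centimetre until contact.

Call:
jog_arm(increments=[{"dx":0,"dy":0,"dz":-0.03,"ax":0,"ay":0,"az":0,"gripper":-1},{"dx":0,"dy":0,"dz":-0.06,"ax":0,"ay":0,"az":0,"gripper":-1},{"dx":0,"dy":0,"dz":-0.09,"ax":0,"ay":0,"az":0,"gripper":-1},{"dx":0,"dy":0,"dz":-0.105,"ax":0,"ay":0,"az":0,"gripper":-1},{"dx":0,"dy":0,"dz":-0.105,"ax":0,"ay":0,"az":0,"gripper":-1},{"dx":0,"dy":0,"dz":-0.105,"ax":0,"ay":0,"az":0,"gripper":-1}])

```text
time: 8.65
eef_pos: [0.4374, -0.1717, 0.0832]
tcp_rot: [0.689, 0.725, -0.001, -0.001]
contact_force: [-7.1, -0.6, 0.6]
opening: 0.119
finger_force: 45.4
```

```bash
cat >> h.py <<'E'
def tilt():
    w=cloud(shot("top"));p=w[110:190,225:385].reshape(-1,3);r=(p-HINGE);a,b=r@XH,r@YH
    g=p[(a>-.17)&(a<-.02)&(abs(b)<.17)&(p[:,2]<.2)]
    for _ in range(5):
        c=g.mean(0);n=np.linalg.svd(g-c,full_matrices=False)[2][2];n*=np.sign(n[2]);e=np.abs((g-c)@n);g=g[e<max(.004,np.median(e)*2)]
    return np.arctan2(n@XH,n[2]),len(g),c,n
E
python3 - <<'E'
from h import *
s=get_state();print(s["time"],s["eef_pos"],s["opening"]*85,s["finger_force"],s["contact_force"]);print(tilt())
for t in np.linspace(0,.48,11)[1:]: print(round(t,3),((handle(t)-handle(0))/.12).round(3))
E
```

```text
8.65 [ 0.4374331  -0.17166631  0.0831624 ] 10.088324405743052 45.38959085941315 [-7.06002502 -0.57023882  0.63544799]
(np.float64(-0.0008707362413878937), 3938, array([ 0.58159332, -0.17027522,  0.08237463]), array([-8.51571401e-04, -4.12139961e-04,  9.99999552e-01]))
0.048 [0.002 0.    0.095]
0.096 [0.009 0.    0.19 ]
0.144 [0.021 0.001 0.285]
0.192 [0.036 0.002 0.378]
0.24 [0.057 0.003 0.471]
0.288 [0.082 0.004 0.563]
0.336 [0.111 0.005 0.654]
0.384 [0.144 0.007 0.743]
0.432 [0.182 0.009 0.83 ]
0.48 [0.224 0.011 0.916]
```

Call:
jog_arm(increments=[{"dx":0,"dy":0,"dz":-0.015,"ax":0,"ay":0,"az":0,"gripper":-1},{"dx":0,"dy":0,"dz":-0.03,"ax":0,"ay":0,"az":0,"gripper":-1},{"dx":0,"dy":0,"dz":-0.03,"ax":0,"ay":0,"az":0,"gripper":-1},{"dx":0,"dy":0,"dz":-0.03,"ax":0,"ay":0,"az":0,"gripper":-1},{"dx":0,"dy":0,"dz":-0.03,"ax":0,"ay":0,"az":0,"gripper":-1}])

```text
time: 9.2
eef_pos: [0.4375, -0.1717, 0.0829]
tcp_rot: [0.689, 0.725, -0.002, -0.003]
contact_force: [-16.2, 5.2, 24.2]
opening: 0.117
finger_force: 47.7
```

Run:
```python
from h import *
d=shot("side");f=d["frame"];cv2.imwrite("pics/s5.png",cv2.resize(f[130:330,200:400],(600,600),interpolation=cv2.INTER_CUBIC))
print(tilt())
```

```text
(np.float64(-0.003115058779236589), 3932, array([ 0.58172589, -0.16926   ,  0.0824312 ]), array([-0.00317732,  0.0011934 ,  0.99999424]))
```

View pics/s5.png

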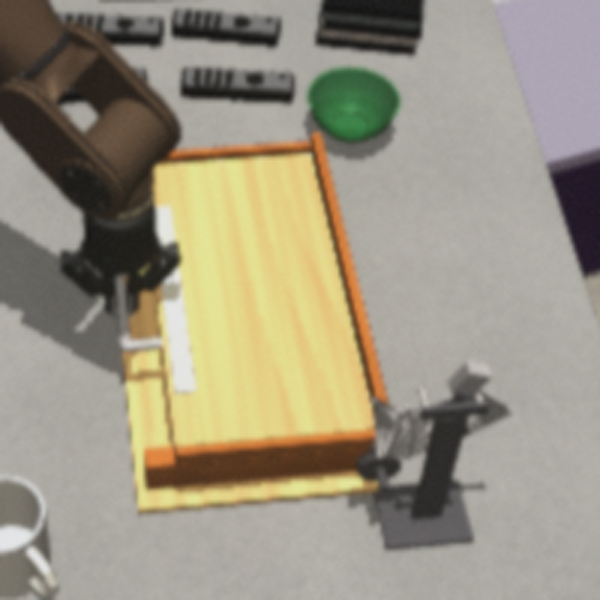

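The board is right down, in contact, with the pawl weight back at (468,380), so it is in the teeth. Now I'll raise to about 0.48.

Call:
jog_arm(increments=[{"dx":0,"dy":0,"dz":0.125,"ax":0,"ay":0,"az":0,"gripper":-1},{"dx":0.01,"dy":0,"dz":0.22,"ax":0,"ay":0,"az":0,"gripper":-1},{"dx":0.02,"dy":0.001,"dz":0.315,"ax":0,"ay":0,"az":0,"gripper":-1},{"dx":0.036,"dy":0.002,"dz":0.41,"ax":0,"ay":0,"az":0,"gripper":-1},{"dx":0.057,"dy":0.003,"dz":0.5,"ax":0,"ay":0,"az":0,"gripper":-1},{"dx":0.082,"dy":0.004,"dz":0.593,"ax":0,"ay":0,"az":0,"gripper":-1},{"dx":0.11,"dy":0.005,"dz":0.684,"ax":0,"ay":0,"az":0,"gripper":-1},{"dx":0.144,"dy":0.007,"dz":0.773,"ax":0,"ay":0,"az":0,"gripper":-1},{"dx":0.182,"dy":0.009,"dz":0.86,"ax":0,"ay":0,"az":0,"gripper":-1},{"dx":0.224,"dy":0.011,"dz":0.946,"ax":0,"ay":0,"az":0,"gripper":-1}])

```text
time: 10.3
eef_pos: [0.463, -0.1703, 0.1929]
tcp_rot: [0.689, 0.725, -0.003, -0.003]
contact_force: [-9.7, -1.5, 0.4]
opening: 0.119
finger_force: 42.9
```

Run:
```python
from h import *
s=get_state();print(s["time"],s["eef_pos"],s["contact_force"]);print(tilt())
```

```text
10.3 [ 0.46300583 -0.17034081  0.19291609] [-9.7163946  -1.45775399  0.4125172 ]
(np.float64(0.4715788157308754), 4269, array([ 0.5814448 , -0.16670767,  0.13129247]), array([0.45379384, 0.02131412, 0.89085176]))
```

Call:
jog_arm(increments=[{"dx":-0.015,"dy":0,"dz":-0.03,"ax":0,"ay":0,"az":0,"gripper":-1},{"dx":-0.03,"dy":-0.001,"dz":-0.06,"ax":0,"ay":0,"az":0,"gripper":-1},{"dx":-0.045,"dy":-0.002,"dz":-0.09,"ax":0,"ay":0,"az":0,"gripper":-1},{"dx":-0.055,"dy":-0.003,"dz":-0.115,"ax":0,"ay":0,"az":0,"gripper":-1},{"dx":-0.055,"dy":-0.003,"dz":-0.12,"ax":0,"ay":0,"az":0,"gripper":-1},{"dx":-0.055,"dy":-0.003,"dz":-0.12,"ax":0,"ay":0,"az":0,"gripper":-1}])

```text
time: 10.95
eef_pos: [0.4571, -0.1707, 0.1799]
tcp_rot: [0.689, 0.725, -0.002, -0.002]
contact_force: [-12.1, -0.4, 7.9]
opening: 0.119
finger_force: 43.6
```

Call:
jog_arm(increments=[{"dx":0,"dy":0,"dz":0,"ax":0,"ay":0,"az":0,"gripper":-0.25},{"dx":0,"dy":0,"dz":0,"ax":0,"ay":0,"az":0,"gripper":-0.25},{"dx":0,"dy":0,"dz":0,"ax":0,"ay":0,"az":0,"gripper":-0.25},{"dx":0,"dy":0,"dz":0.3,"ax":0,"ay":0,"az":0,"gripper":-0.25},{"dx":0,"dy":0,"dz":0.6,"ax":0,"ay":0,"az":0,"gripper":-0.25},{"dx":0,"dy":0,"dz":1,"ax":0,"ay":0,"az":0,"gripper":-0.25},{"dx":0,"dy":0,"dz":1,"ax":0,"ay":0,"az":0,"gripper":-0.25}])

```text
time: 11.65
eef_pos: [0.462, -0.1724, 0.3073]
tcp_rot: [0.689, 0.725, 0.002, 0.008]
contact_force: [-0.2, -0.5, 0.9]
opening: 0.376
finger_force: 0.0
```

Run:
```python
from h import *
s=get_state();print(s["time"],s["eef_pos"],s["qpos"].round(3));t=tilt();print(t, "hinge-plane dist",(t[2]-HINGE)@t[3])
d=shot("top");remotes(d)
```

```text
11.65 [ 0.46202139 -0.17235686  0.30733272] [-5.630e-01 -1.700e-01  1.962e+00  1.000e-03  1.334e+00 -6.140e-01]
(np.float64(0.4114710485731659), 3967, array([ 0.58379689, -0.1602973 ,  0.12306138]), array([0.39949771, 0.01918697, 0.91653338])) hinge-plane dist 0.009214387885775971
c [603. 237.] size 150 43 ang -7.3 bgr [78. 82. 81.] z 0.0239 px [276.5625 257.8125]
c [597. 355.] size 150 44 ang -10.4 bgr [72. 75. 75.] z 0.0239 px [217.1875 262.5   ]
c [499. 454.] size 147 44 ang -1.1 bgr [69. 72. 71.] z 0.0238 px [167.1875 312.5   ]
c [435. 358.] size 149 43 ang -6.6 bgr [76. 79. 79.] z 0.0239 px [215.625  342.1875]
c [409. 244.] size 150 42 ang 2.1 bgr [84. 88. 88.] z 0.024 px [273.4375 354.6875]
c [228. 316.] size 150 44 ang 13.8 bgr [115. 125.  38.] z 0.0236 px [237.5   446.875]
```

Tilt is 0.41, the second notch, and the board has been released. The bar readings put the hinge at x = 0.675. Next, the remotes.

Call:
jog_arm(increments=[{"dx":0.1,"dy":1,"dz":0,"ax":0,"ay":0,"az":0.4,"gripper":0.46},{"dx":0.1,"dy":1,"dz":0,"ax":0,"ay":0,"az":0.4,"gripper":0.46},{"dx":0.1,"dy":1,"dz":0,"ax":0,"ay":0,"az":0.4,"gripper":0.46},{"dx":0.1,"dy":1,"dz":0,"ax":0,"ay":0,"az":0.4,"gripper":0.46},{"dx":0.1,"dy":1,"dz":0,"ax":0,"ay":0,"az":0.4,"gripper":0.46}])

```text
time: 12.25
eef_pos: [0.4701, -0.0496, 0.2966]
tcp_rot: [0.43, 0.903, -0.0, -0.001]
contact_force: [-0.2, -0.7, 0.2]
opening: 0.729
finger_force: 0.0
```

Call:
jog_arm(increments=[{"dx":0,"dy":1,"dz":0,"ax":0,"ay":0,"az":0.4,"gripper":0.46},{"dx":0,"dy":1,"dz":0,"ax":0,"ay":0,"az":0.4,"gripper":0.46},{"dx":0,"dy":1,"dz":0,"ax":0,"ay":0,"az":0.4,"gripper":0.46},{"dx":0,"dy":1,"dz":0,"ax":0,"ay":0,"az":0.4,"gripper":0.46},{"dx":0,"dy":1,"dz":0,"ax":0,"ay":0,"az":0.4,"gripper":0.46}])

```text
time: 12.75
eef_pos: [0.4703, 0.0697, 0.2973]
tcp_rot: [0.132, 0.991, -0.0, -0.001]
contact_force: [-0.2, -0.1, -0.3]
opening: 0.728
finger_force: 0.0
```

Call:
jog_arm(increments=[{"dx":-0.2,"dy":1,"dz":0,"ax":0,"ay":0,"az":0.19,"gripper":0.46},{"dx":-0.2,"dy":1,"dz":0,"ax":0,"ay":0,"az":0.19,"gripper":0.46},{"dx":-0.2,"dy":1,"dz":0,"ax":0,"ay":0,"az":0.19,"gripper":0.46},{"dx":-0.2,"dy":1,"dz":0,"ax":0,"ay":0,"az":0.19,"gripper":0.46}])

```text
time: 13.15
eef_pos: [0.446, 0.1907, 0.2978]
tcp_rot: [-0.016, 1.0, 0.0, -0.001]
contact_force: [0.3, -0.4, 0.1]
opening: 0.725
finger_force: 0.0
```

Call:
jog_arm(increments=[{"dx":-0.34,"dy":0.46,"dz":-1,"ax":0,"ay":0,"az":0,"gripper":0.46},{"dx":-0.34,"dy":0.46,"dz":-1,"ax":0,"ay":0,"az":0,"gripper":0.46},{"dx":-0.34,"dy":0.46,"dz":-1,"ax":0,"ay":0,"az":0,"gripper":0.46},{"dx":-0.34,"dy":0.46,"dz":-1,"ax":0,"ay":0,"az":0,"gripper":0.46},{"dx":-0.34,"dy":0.46,"dz":-1,"ax":0,"ay":0,"az":0,"gripper":0.46}])

```text
time: 13.65
eef_pos: [0.4064, 0.2435, 0.1785]
tcp_rot: [-0.016, 1.0, -0.0, -0.0]
contact_force: [0.0, 0.8, 0.4]
opening: 0.729
finger_force: 0.0
```

```bash
cat >> h.py <<'E'
HINGE=np.array([.675,-.1604,.075])
def place(y,gap=.003,h=.028,t=.41):
    bx=np.cos(t)*XH-np.sin(t)*ZH;n=np.sin(t)*XH+np.cos(t)*ZH
    return HINGE+bx*(-.069-gap)+n*(.006+h)+YH*y
def pick(cx,cy,ang,z=.026):
    a=np.radians(ang); return delta([cx/1000,cy/1000,z],tool(a+np.pi/2))
E
python3 - <<'E'
from h import *
s=get_state();print(ctrl.finger_overhang,s["time"],s["eef_pos"],s["qpos"].round(3),s["opening"]*85)
print(pick(409,244,1.8))
remotes(shot("top"))
E
```

```text
0.025 13.65 [0.40640519 0.2435021  0.17851845] [ 3.260e-01 -8.400e-02  2.128e+00 -1.000e-03  1.099e+00 -1.277e+00] 62.00090020960244
(array([ 0.022,  0.004, -1.271]), array([ 0.001, -0.   , -0.   ]))
c [603. 237.] size 150 43 ang -8.0 bgr [74. 77. 77.] z 0.024 px [276.5625 257.8125]
c [597. 355.] size 150 44 ang -11.0 bgr [68. 71. 71.] z 0.0242 px [217.1875 262.5   ]
c [481. 505.] size 148 43 ang 0.3 bgr [65. 67. 67.] z 0.0242 px [142.1875 321.875 ]
```

The far-left remote was knocked to (481,505). Picking the first one.

Call:
jog_arm(increments=[{"dx":0.02,"dy":0,"dz":-0.4,"ax":0,"ay":0,"az":0,"gripper":0.46},{"dx":0.02,"dy":0,"dz":-0.8,"ax":0,"ay":0,"az":0,"gripper":0.46},{"dx":0.02,"dy":0,"dz":-1,"ax":0,"ay":0,"az":0,"gripper":0.46},{"dx":0.02,"dy":0,"dz":-1,"ax":0,"ay":0,"az":0,"gripper":0.46}])

```text
time: 14.1
eef_pos: [0.4081, 0.2431, 0.0572]
tcp_rot: [-0.016, 1.0, -0.001, -0.002]
contact_force: [-0.8, 0.2, 1.7]
opening: 0.728
finger_force: 0.0
```

Call:
jog_arm(increments=[{"dx":0,"dy":0,"dz":-0.15,"ax":0,"ay":0,"az":0,"gripper":0.46},{"dx":0,"dy":0,"dz":-0.27,"ax":0,"ay":0,"az":0,"gripper":0.46},{"dx":0,"dy":0,"dz":-0.27,"ax":0,"ay":0,"az":0,"gripper":0.46},{"dx":0,"dy":0,"dz":-0.27,"ax":0,"ay":0,"az":0,"gripper":-1},{"dx":0,"dy":0,"dz":-0.27,"ax":0,"ay":0,"az":0,"gripper":-1},{"dx":0,"dy":0,"dz":-0.27,"ax":0,"ay":0,"az":0,"gripper":-1},{"dx":0,"dy":0,"dz":-0.27,"ax":0,"ay":0,"az":0,"gripper":-1}], force=40)

```text
time: 14.8
eef_pos: [0.4108, 0.2451, 0.0289]
tcp_rot: [-0.017, 1.0, 0.001, 0.003]
contact_force: [-1.5, -1.1, 6.6]
opening: 0.477
finger_force: 42.8
```

Run:
```python
from h import *
s=get_state();print(s["time"],s["eef_pos"],s["opening"]*85,s["finger_force"])
p=s["eef_pos"]+[0,0,.29]
for y in (-.130,-.06,.01,.08,.15):print(y,place(y).round(4),delta(place(y,.006,.05),tool(PSI+np.pi/2,.41)))
```

```text
14.8 [0.41075728 0.24506288 0.02889838] 40.50854976730989 42.76070415973663
-0.13 [ 0.629  -0.2928  0.1349] (array([ 1.868, -4.48 ,  1.061]), array([-0.012,  0.264,  0.01 ]))
-0.06 [ 0.6255 -0.2229  0.1349] (array([ 1.84 , -3.897,  1.061]), array([-0.012,  0.264,  0.01 ]))
0.01 [ 0.6221 -0.153   0.1349] (array([ 1.811, -3.315,  1.061]), array([-0.012,  0.264,  0.01 ]))
0.08 [ 0.6187 -0.0831  0.1349] (array([ 1.783, -2.732,  1.061]), array([-0.012,  0.264,  0.01 ]))
0.15 [ 0.6152 -0.0132  0.1349] (array([ 1.754, -2.149,  1.061]), array([-0.012,  0.264,  0.01 ]))
```

Call:
jog_arm(increments=[{"dx":0,"dy":0,"dz":0.5,"ax":0,"ay":0,"az":0,"gripper":-1},{"dx":0,"dy":0,"dz":1,"ax":0,"ay":0,"az":0,"gripper":-1},{"dx":0,"dy":0,"dz":1,"ax":0,"ay":0,"az":0,"gripper":-1}])

```text
time: 15.1
eef_pos: [0.4108, 0.2455, 0.1518]
tcp_rot: [-0.017, 1.0, 0.001, 0.004]
contact_force: [1.7, -0.6, -1.1]
opening: 0.481
finger_force: 41.8
```

Call:
jog_arm(increments=[{"dx":0.2,"dy":-0.3,"dz":0.4,"ax":0,"ay":0,"az":0,"gripper":-1},{"dx":0.4,"dy":-0.6,"dz":0.8,"ax":0,"ay":0,"az":0,"gripper":-1},{"dx":0.6,"dy":-1,"dz":1,"ax":0,"ay":0,"az":0,"gripper":-1},{"dx":0.6,"dy":-1,"dz":1,"ax":0,"ay":0,"az":0,"gripper":-1}])

```text
time: 15.5
eef_pos: [0.4815, 0.1229, 0.2697]
tcp_rot: [-0.017, 1.0, -0.0, 0.003]
contact_force: [-0.4, 0.5, -0.2]
opening: 0.479
finger_force: 41.8
```

Call:
jog_arm(increments=[{"dx":0.3,"dy":-0.4,"dz":0,"ax":0,"ay":0.05,"az":0,"gripper":-1},{"dx":0.5,"dy":-0.7,"dz":0,"ax":0,"ay":0.1,"az":0,"gripper":-1},{"dx":0.6,"dy":-1,"dz":0,"ax":0,"ay":0.13,"az":0,"gripper":-1},{"dx":0.6,"dy":-1,"dz":0,"ax":0,"ay":0.13,"az":0,"gripper":-1}])

```text
time: 15.9
eef_pos: [0.5541, 0.0001, 0.2659]
tcp_rot: [-0.014, 0.995, 0.001, -0.102]
contact_force: [0.1, -0.3, -0.7]
opening: 0.484
finger_force: 41.8
```

Call:
jog_arm(increments=[{"dx":0.1,"dy":-0.3,"dz":0,"ax":0,"ay":0.05,"az":0,"gripper":-1},{"dx":0.3,"dy":-0.7,"dz":0,"ax":0,"ay":0.1,"az":0,"gripper":-1},{"dx":0.4,"dy":-1,"dz":0,"ax":-0.012,"ay":0.134,"az":0.01,"gripper":-1},{"dx":0.4,"dy":-1,"dz":0,"ax":-0.012,"ay":0.134,"az":0.01,"gripper":-1}])

```text
time: 16.3
eef_pos: [0.6012, -0.119, 0.2646]
tcp_rot: [-0.022, 0.978, -0.007, -0.207]
contact_force: [0.5, 0.9, -1.3]
opening: 0.48
finger_force: 41.8
```

Call:
jog_arm(increments=[{"dx":0.1,"dy":-0.4,"dz":0,"ax":0,"ay":0,"az":0,"gripper":-1},{"dx":0.26,"dy":-0.8,"dz":0,"ax":0,"ay":0,"az":0,"gripper":-1},{"dx":0.26,"dy":-1,"dz":0,"ax":0,"ay":0,"az":0,"gripper":-1},{"dx":0.26,"dy":-1,"dz":0,"ax":0,"ay":0,"az":0,"gripper":-1}])

```text
time: 16.7
eef_pos: [0.631, -0.2377, 0.2661]
tcp_rot: [-0.022, 0.978, -0.007, -0.206]
contact_force: [-0.5, 0.7, -1.4]
opening: 0.477
finger_force: 41.8
```

Call:
jog_arm(increments=[{"dx":0,"dy":-0.25,"dz":0,"ax":0,"ay":0,"az":0,"gripper":-1},{"dx":0,"dy":-0.48,"dz":0,"ax":0,"ay":0,"az":0,"gripper":-1},{"dx":0,"dy":-0.48,"dz":0,"ax":0,"ay":0,"az":0,"gripper":-1},{"dx":0,"dy":-0.48,"dz":0,"ax":0,"ay":0,"az":0,"gripper":-1}])

```text
time: 17.1
eef_pos: [0.6313, -0.2915, 0.2664]
tcp_rot: [-0.024, 0.978, -0.006, -0.206]
contact_force: [-0.6, 0.3, -1.1]
opening: 0.483
finger_force: 41.8
```

Run:
```python
from h import *
s=get_state();print(s["time"],s["eef_pos"],s["qpos"].round(2),s["opening"]*85,s["finger_force"])
T=tool(PSI+np.pi/2,.41)
for g,h in((.006,.05),(.005,.031),(-.002,.031),(0,.028)):print(delta(place(-.13,g,h),T))
d=shot("side");f=d["frame"];cv2.imwrite("pics/s6.png",cv2.resize(f[90:330,160:400],(600,600),interpolation=cv2.INTER_CUBIC))
```

```text
17.1 [ 0.63133574 -0.2914585   0.26637508] [-0.51  0.51  1.29 -0.22  1.69 -2.11] 41.03895148555938 41.779215931892395
(array([ 0.03 , -0.009, -0.918]), array([ 0.001, -0.003,  0.   ]))
(array([-0.025, -0.012, -1.066]), array([ 0.001, -0.003,  0.   ]))
(array([ 0.028, -0.009, -1.089]), array([ 0.001, -0.003,  0.   ]))
(array([ 0.003, -0.01 , -1.106]), array([ 0.001, -0.003,  0.   ]))
```

View pics/s6.png

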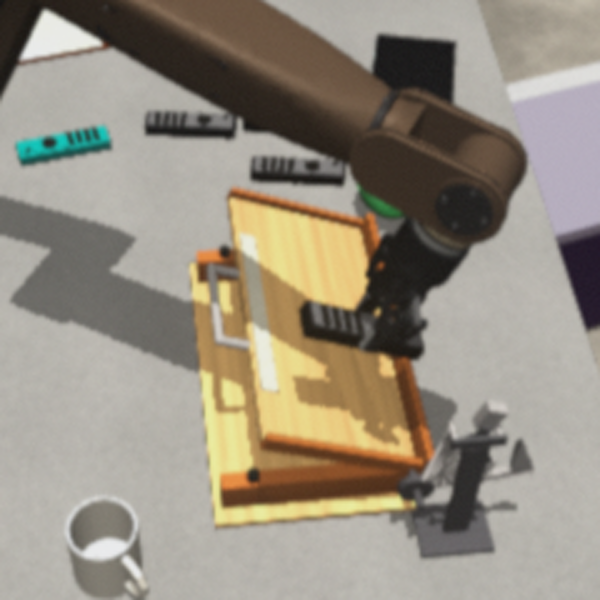

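The remote is held level with the slope over the right part of the board, with the keypad at about (360,325) and well clear of the post at (470,480). I'll lower it and slide it to the ledge.

Call:
jog_arm(increments=[{"dx":0,"dy":-0.01,"dz":-0.35,"ax":0,"ay":0,"az":0,"gripper":-1},{"dx":-0.01,"dy":-0.01,"dz":-0.65,"ax":0,"ay":0,"az":0,"gripper":-1},{"dx":-0.02,"dy":-0.01,"dz":-0.85,"ax":0,"ay":0,"az":0,"gripper":-1},{"dx":-0.03,"dy":-0.01,"dz":-0.98,"ax":0,"ay":0,"az":0,"gripper":-1},{"dx":-0.03,"dy":-0.01,"dz":-1.0,"ax":0,"ay":0,"az":0,"gripper":-1}])

```text
time: 17.65
eef_pos: [0.6269, -0.2922, 0.1437]
tcp_rot: [-0.024, 0.978, -0.005, -0.208]
contact_force: [-0.7, -0.3, -1.7]
opening: 0.482
finger_force: 41.8
```

Call:
jog_arm(increments=[{"dx":0,"dy":0,"dz":-0.03,"ax":0,"ay":0,"az":0,"gripper":-1},{"dx":0,"dy":0,"dz":-0.06,"ax":0,"ay":0,"az":0,"gripper":-1},{"dx":0.02,"dy":0,"dz":-0.085,"ax":0,"ay":0,"az":0,"gripper":-1},{"dx":0.04,"dy":0,"dz":-0.1,"ax":0,"ay":0,"az":0,"gripper":-1},{"dx":0.055,"dy":0,"dz":-0.11,"ax":0,"ay":0,"az":0,"gripper":-1},{"dx":0.055,"dy":0,"dz":-0.11,"ax":0,"ay":0,"az":0,"gripper":-1}])

```text
time: 18.25
eef_pos: [0.6352, -0.2945, 0.1337]
tcp_rot: [-0.023, 0.978, -0.007, -0.205]
contact_force: [2.2, -0.4, 0.3]
opening: 0.478
finger_force: 42.0
```

```bash
cat >> h.py <<'E'
def inboard(t=.41):
    s=get_state();r=s["eef_pos"]-HINGE;bx=np.cos(t)*XH-np.sin(t)*ZH;n=np.sin(t)*XH+np.cos(t)*ZH
    f=s["contact_force"];return "board x,y,h(over face) mm",(np.array([r@bx,r@YH,r@n-.006])*1000).round(1),"f",np.round([f@bx,f@YH,f@n],1),s["time"]
E
python3 -c "
from h import *
print(inboard())"
```

```text
('board x,y,h(over face) mm', array([ -65.9, -132. ,   29.4]), 'f', array([ 1.8, -0.5,  1.1]), 18.25)
```

Call:
jog_arm(increments=[{"dx":0.015,"dy":0,"dz":-0.012,"ax":0,"ay":0,"az":0,"gripper":-1},{"dx":0.03,"dy":0,"dz":-0.02,"ax":0,"ay":0,"az":0,"gripper":-1},{"dx":0.04,"dy":0,"dz":-0.026,"ax":0,"ay":0,"az":0,"gripper":-1},{"dx":0.04,"dy":0,"dz":-0.026,"ax":0,"ay":0,"az":0,"gripper":-1}])

```text
time: 18.65
eef_pos: [0.6357, -0.2947, 0.1332]
tcp_rot: [-0.023, 0.977, -0.006, -0.213]
contact_force: [-14.5, 1.3, 11.0]
opening: 0.481
finger_force: 42.5
```

```bash
python3 -c "
from h import *
print(inboard())
d=shot('side');f=d['frame'];cv2.imwrite('pics/s7.png',cv2.resize(f[190:310,260:380],(600,600),interpolation=cv2.INTER_CUBIC))"
```

```text
('board x,y,h(over face) mm', array([ -65.2, -132.2,   29.1]), 'f', array([-17.6,   2. ,   4.3]), 18.65)
```

View pics/s7.png

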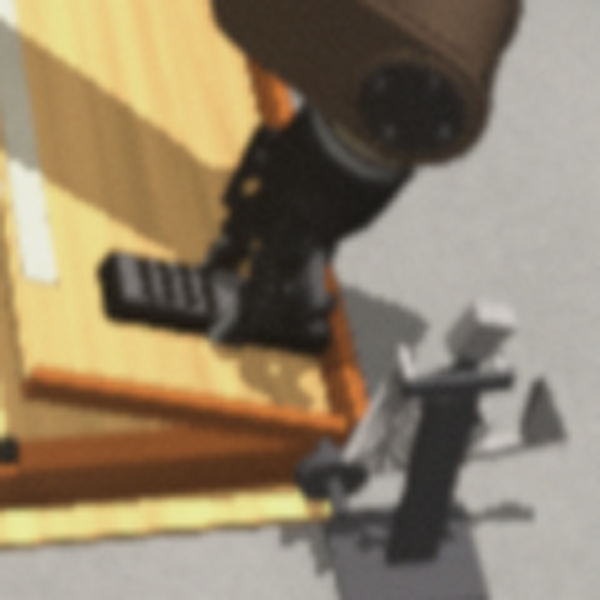

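The remote is on the face against the ledge (ledge push 17 N). I'll release, back off along the normal and go to the next remote.

Call:
jog_arm(increments=[{"dx":-0.02,"dy":0,"dz":0.01,"ax":0,"ay":0,"az":0,"gripper":0.3},{"dx":-0.02,"dy":0,"dz":0.01,"ax":0,"ay":0,"az":0,"gripper":0.3},{"dx":-0.02,"dy":0,"dz":0.01,"ax":0,"ay":0,"az":0,"gripper":0.3},{"dx":0.1,"dy":0,"dz":0.25,"ax":0,"ay":0,"az":0,"gripper":0.3},{"dx":0.25,"dy":0,"dz":0.6,"ax":0,"ay":0,"az":0,"gripper":0.3},{"dx":0.4,"dy":0,"dz":0.93,"ax":0,"ay":0,"az":0,"gripper":0.3},{"dx":0.4,"dy":0,"dz":0.93,"ax":0,"ay":0,"az":0,"gripper":0.3}])

```text
time: 19.4
eef_pos: [0.6913, -0.295, 0.2501]
tcp_rot: [-0.023, 0.98, -0.01, -0.2]
contact_force: [0.0, -0.9, 1.3]
opening: 0.65
finger_force: 0.0
```

Call:
jog_arm(increments=[{"dx":-0.3,"dy":1,"dz":0.25,"ax":0,"ay":-0.13,"az":0,"gripper":0.46},{"dx":-0.3,"dy":1,"dz":0.25,"ax":0,"ay":-0.13,"az":0,"gripper":0.46},{"dx":-0.3,"dy":1,"dz":0.25,"ax":0,"ay":-0.13,"az":0,"gripper":0.46},{"dx":-0.3,"dy":1,"dz":0.25,"ax":0,"ay":-0.13,"az":0,"gripper":0.46}])

```text
time: 19.8
eef_pos: [0.651, -0.1706, 0.2727]
tcp_rot: [-0.025, 0.994, -0.009, -0.104]
contact_force: [0.3, -0.3, -0.2]
opening: 0.731
finger_force: 0.0
```

Call:
jog_arm(increments=[{"dx":-0.3,"dy":1,"dz":0,"ax":0.01,"ay":-0.134,"az":0,"gripper":0.46},{"dx":-0.3,"dy":1,"dz":0,"ax":0.01,"ay":-0.134,"az":0,"gripper":0.46},{"dx":-0.3,"dy":1,"dz":0,"ax":0.01,"ay":-0.134,"az":0,"gripper":0.46},{"dx":-0.3,"dy":1,"dz":0,"ax":0.01,"ay":-0.134,"az":0,"gripper":0.46}])

```text
time: 20.2
eef_pos: [0.6142, -0.0518, 0.2706]
tcp_rot: [-0.024, 1.0, -0.003, -0.001]
contact_force: [-0.5, 0.3, -0.6]
opening: 0.732
finger_force: 0.0
```

Call:
jog_arm(increments=[{"dx":-0.4,"dy":1,"dz":0,"ax":0,"ay":0,"az":-0.1,"gripper":0.46},{"dx":-0.4,"dy":1,"dz":0,"ax":0,"ay":0,"az":-0.1,"gripper":0.46},{"dx":-0.4,"dy":1,"dz":0,"ax":0,"ay":0,"az":-0.1,"gripper":0.46}])

```text
time: 20.5
eef_pos: [0.5669, 0.0667, 0.2708]
tcp_rot: [0.056, 0.998, -0.004, -0.001]
contact_force: [0.7, -1.1, -0.4]
opening: 0.728
finger_force: 0.0
```

Call:
jog_arm(increments=[{"dx":-0.5,"dy":1,"dz":0,"ax":0,"ay":0,"az":0,"gripper":0.46},{"dx":-0.5,"dy":1,"dz":0,"ax":0,"ay":0,"az":0,"gripper":0.46},{"dx":-0.5,"dy":1,"dz":0,"ax":0,"ay":0,"az":0,"gripper":0.46}])

```text
time: 20.8
eef_pos: [0.507, 0.1868, 0.271]
tcp_rot: [0.056, 0.998, -0.004, -0.0]
contact_force: [0.6, 0.5, 0.4]
opening: 0.731
finger_force: 0.0
```

Call:
jog_arm(increments=[{"dx":-0.5,"dy":1,"dz":0,"ax":0,"ay":0,"az":0,"gripper":0.46},{"dx":-0.5,"dy":1,"dz":0,"ax":0,"ay":0,"az":0,"gripper":0.46},{"dx":-0.5,"dy":1,"dz":0,"ax":0,"ay":0,"az":0,"gripper":0.46}])

```text
time: 21.1
eef_pos: [0.4471, 0.3072, 0.2712]
tcp_rot: [0.056, 0.998, -0.004, -0.0]
contact_force: [1.7, -0.5, 0.5]
opening: 0.728
finger_force: 0.0
```

Call:
jog_arm(increments=[{"dx":-0.07,"dy":0.43,"dz":-1,"ax":0,"ay":0,"az":0,"gripper":0.46},{"dx":-0.07,"dy":0.43,"dz":-1,"ax":0,"ay":0,"az":0,"gripper":0.46},{"dx":-0.07,"dy":0.43,"dz":-1,"ax":0,"ay":0,"az":0,"gripper":0.46},{"dx":-0.07,"dy":0.43,"dz":-1,"ax":0,"ay":0,"az":0,"gripper":0.46}])

```text
time: 21.5
eef_pos: [0.4366, 0.3561, 0.1453]
tcp_rot: [0.056, 0.998, -0.007, -0.005]
contact_force: [-0.4, 0.3, 0.3]
opening: 0.73
finger_force: 0.0
```

Run:
```python
from h import *
s=get_state();print(s["time"],s["eef_pos"],s["qpos"].round(2),s["opening"]*85)
print(pick(435,358,-6.5,.029))
d=shot("top");remotes(d)
cv2.imwrite("pics/t8.png",cv2.resize(d["frame"][110:240,50:400],(800,297),interpolation=cv2.INTER_CUBIC))
```

```text
21.5 [0.43661259 0.35608528 0.14531638] [ 0.51  0.17  1.93 -0.01  1.06 -0.95] 62.023873874079726
(array([-0.013,  0.016, -0.969]), array([ 0.008, -0.007, -0.001]))
c [604. 237.] size 149 43 ang -7.6 bgr [77. 80. 80.] z 0.024 px [276.5625 257.8125]
c [597. 355.] size 150 44 ang -11.2 bgr [70. 73. 73.] z 0.0242 px [217.1875 262.5   ]
```

View pics/t8.png

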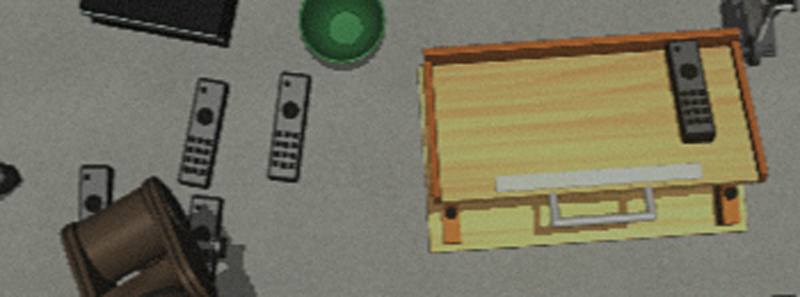

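The first remote sits at (690,90) in the crop, top end at the ledge, with the board still propped. Picking the second.

Call:
jog_arm(increments=[{"dx":-0.01,"dy":0.016,"dz":-0.4,"ax":0.008,"ay":-0.007,"az":0,"gripper":0.46},{"dx":-0.01,"dy":0.016,"dz":-0.75,"ax":0.008,"ay":-0.007,"az":0,"gripper":0.46},{"dx":-0.01,"dy":0.016,"dz":-0.97,"ax":0.008,"ay":-0.007,"az":0,"gripper":0.46},{"dx":-0.01,"dy":0.016,"dz":-0.97,"ax":0.008,"ay":-0.007,"az":0,"gripper":0.46},{"dx":-0.01,"dy":0.016,"dz":-0.97,"ax":0.008,"ay":-0.007,"az":0,"gripper":-1},{"dx":-0.01,"dy":0.016,"dz":-0.97,"ax":0.008,"ay":-0.007,"az":0,"gripper":-1},{"dx":-0.01,"dy":0.016,"dz":-0.97,"ax":0.008,"ay":-0.007,"az":0,"gripper":-1},{"dx":-0.01,"dy":0.016,"dz":-0.97,"ax":0.008,"ay":-0.007,"az":0,"gripper":-1}], force=40)

```text
time: 22.35
eef_pos: [0.4401, 0.3602, 0.0383]
tcp_rot: [0.056, 0.998, 0.004, 0.008]
contact_force: [1.2, -1.4, 7.4]
opening: 0.478
finger_force: 41.9
```

Call:
jog_arm(increments=[{"dx":0,"dy":0,"dz":0.5,"ax":0,"ay":0,"az":0,"gripper":-1},{"dx":0,"dy":0,"dz":1,"ax":0,"ay":0,"az":0,"gripper":-1},{"dx":0,"dy":0,"dz":1,"ax":0,"ay":0,"az":0,"gripper":-1}])

```text
time: 22.65
eef_pos: [0.44, 0.3608, 0.1614]
tcp_rot: [0.056, 0.998, 0.006, 0.009]
contact_force: [0.2, -0.0, -0.8]
opening: 0.479
finger_force: 41.2
```

Call:
jog_arm(increments=[{"dx":0.2,"dy":-0.3,"dz":0.5,"ax":0,"ay":0,"az":0,"gripper":-1},{"dx":0.4,"dy":-0.6,"dz":0.9,"ax":0,"ay":0,"az":0,"gripper":-1},{"dx":0.5,"dy":-1,"dz":1,"ax":0,"ay":0,"az":0,"gripper":-1},{"dx":0.5,"dy":-1,"dz":1,"ax":0,"ay":0,"az":0,"gripper":-1}])

```text
time: 23.05
eef_pos: [0.4988, 0.2378, 0.2788]
tcp_rot: [0.056, 0.998, 0.004, 0.007]
contact_force: [-0.0, 0.6, -0.8]
opening: 0.479
finger_force: 41.2
```

Call:
jog_arm(increments=[{"dx":0.2,"dy":-0.4,"dz":0,"ax":0,"ay":0,"az":0.05,"gripper":-1},{"dx":0.4,"dy":-0.8,"dz":0,"ax":0,"ay":0,"az":0.1,"gripper":-1},{"dx":0.45,"dy":-1,"dz":0,"ax":0,"ay":0,"az":0.103,"gripper":-1}])

```text
time: 23.35
eef_pos: [0.5527, 0.1166, 0.276]
tcp_rot: [-0.025, 1.0, 0.003, 0.006]
contact_force: [-0.4, 0.8, -0.7]
opening: 0.476
finger_force: 41.1
```

Call:
jog_arm(increments=[{"dx":0.2,"dy":-0.4,"dz":0,"ax":0,"ay":0.05,"az":0,"gripper":-1},{"dx":0.4,"dy":-0.8,"dz":0,"ax":0,"ay":0.1,"az":0,"gripper":-1},{"dx":0.4,"dy":-1,"dz":0,"ax":0,"ay":0.13,"az":0,"gripper":-1}])

```text
time: 23.65
eef_pos: [0.6011, -0.0038, 0.2754]
tcp_rot: [-0.023, 0.995, 0.006, -0.098]
contact_force: [0.4, 0.8, -1.1]
opening: 0.477
finger_force: 41.1
```

Call:
jog_arm(increments=[{"dx":0.1,"dy":-0.4,"dz":0,"ax":0,"ay":0.05,"az":0,"gripper":-1},{"dx":0.2,"dy":-0.8,"dz":0,"ax":0,"ay":0.1,"az":0,"gripper":-1},{"dx":0.28,"dy":-1,"dz":0,"ax":-0.012,"ay":0.134,"az":0,"gripper":-1}])

```text
time: 23.95
eef_pos: [0.6335, -0.1249, 0.2751]
tcp_rot: [-0.021, 0.979, -0.001, -0.202]
contact_force: [-0.2, 0.5, -1.1]
opening: 0.476
finger_force: 41.2
```

Call:
jog_arm(increments=[{"dx":0,"dy":-0.4,"dz":0,"ax":0,"ay":0,"az":0,"gripper":-1},{"dx":0,"dy":-0.75,"dz":0,"ax":0,"ay":0,"az":0,"gripper":-1},{"dx":0,"dy":-0.84,"dz":0,"ax":0,"ay":0,"az":0,"gripper":-1},{"dx":0,"dy":-0.84,"dz":0,"ax":0,"ay":0,"az":0,"gripper":-1}])

```text
time: 24.35
eef_pos: [0.6328, -0.2232, 0.275]
tcp_rot: [-0.021, 0.979, -0.0, -0.201]
contact_force: [-0.5, 0.6, -1.4]
opening: 0.473
finger_force: 41.2
```

```bash
cat >> h.py <<'E'
def plan(y):
    s=get_state();print(s["time"],s["eef_pos"],s["opening"]*85,s["finger_force"])
    T=tool(PSI+np.pi/2,.41)
    for g,h in((.010,.04),(.006,.031),(-.004,.031),(-.008,.0285)):print(delta(place(y,g,h),T))
E
python3 -c "
from h import *
plan(-.06)"
```

```text
24.35 [ 0.6328427  -0.22319388  0.27500433] 40.198437111763205 41.154924631118774
(array([-0.075,  0.002, -1.053]), array([-0.005,  0.003,  0.005]))
(array([-0.074,  0.002, -1.135]), array([-0.005,  0.003,  0.005]))
(array([ 0.002,  0.006, -1.168]), array([-0.005,  0.003,  0.005]))
(array([ 0.025,  0.007, -1.2  ]), array([-0.005,  0.003,  0.005]))
```

Call:
jog_arm(increments=[{"dx":0,"dy":0,"dz":-0.4,"ax":0,"ay":0,"az":0,"gripper":-1},{"dx":-0.02,"dy":0,"dz":-0.7,"ax":-0.005,"ay":0.003,"az":0.005,"gripper":-1},{"dx":-0.02,"dy":0,"dz":-0.9,"ax":-0.005,"ay":0.003,"az":0.005,"gripper":-1},{"dx":-0.02,"dy":0,"dz":-1,"ax":-0.005,"ay":0.003,"az":0.005,"gripper":-1},{"dx":-0.02,"dy":0,"dz":-1,"ax":-0.005,"ay":0.003,"az":0.005,"gripper":-1}])

```text
time: 24.85
eef_pos: [0.6301, -0.2196, 0.1533]
tcp_rot: [-0.027, 0.978, -0.005, -0.205]
contact_force: [0.7, 1.0, -1.4]
opening: 0.477
finger_force: 41.1
```

Call:
jog_arm(increments=[{"dx":0,"dy":0,"dz":-0.04,"ax":0,"ay":0,"az":0,"gripper":-1},{"dx":0,"dy":0,"dz":-0.076,"ax":0,"ay":0,"az":0,"gripper":-1},{"dx":0.02,"dy":0,"dz":-0.09,"ax":0,"ay":0,"az":0,"gripper":-1},{"dx":0.05,"dy":0,"dz":-0.11,"ax":0,"ay":0,"az":0,"gripper":-1},{"dx":0.07,"dy":0,"dz":-0.12,"ax":0,"ay":0,"az":0,"gripper":-1},{"dx":0.085,"dy":0,"dz":-0.13,"ax":0,"ay":0,"az":0,"gripper":-1},{"dx":0.085,"dy":0,"dz":-0.13,"ax":0,"ay":0,"az":0,"gripper":-1},{"dx":0.085,"dy":0,"dz":-0.13,"ax":0,"ay":0,"az":0,"gripper":-1}])

```text
time: 25.65
eef_pos: [0.6392, -0.2217, 0.1409]
tcp_rot: [-0.025, 0.978, -0.005, -0.208]
contact_force: [-7.4, 2.2, 5.3]
opening: 0.477
finger_force: 41.4
```

```bash
python3 -c "
from h import *
print(inboard())"
```

```text
('board x,y,h(over face) mm', array([-61.8, -59.5,  39. ]), 'f', array([-8.8,  2.5,  2. ]), 25.65)
```

Call:
jog_arm(increments=[{"dx":-0.005,"dy":0,"dz":-0.012,"ax":0,"ay":0,"az":0,"gripper":-1},{"dx":-0.01,"dy":0,"dz":-0.01,"ax":0,"ay":0,"az":0,"gripper":0.3},{"dx":-0.01,"dy":0,"dz":-0.01,"ax":0,"ay":0,"az":0,"gripper":0.3},{"dx":-0.01,"dy":0,"dz":-0.01,"ax":0,"ay":0,"az":0,"gripper":0.3},{"dx":0.1,"dy":0,"dz":0.25,"ax":0,"ay":0,"az":0,"gripper":0.3},{"dx":0.25,"dy":0,"dz":0.6,"ax":0,"ay":0,"az":0,"gripper":0.3},{"dx":0.4,"dy":0,"dz":0.93,"ax":0,"ay":0,"az":0,"gripper":0.3},{"dx":0.4,"dy":0,"dz":0.93,"ax":0,"ay":0,"az":0,"gripper":0.3}])

```text
time: 26.45
eef_pos: [0.693, -0.2224, 0.2597]
tcp_rot: [-0.025, 0.98, -0.009, -0.197]
contact_force: [0.4, 0.5, 1.8]
opening: 0.652
finger_force: 0.0
```

Call:
jog_arm(increments=[{"dx":-0.2,"dy":1,"dz":0.2,"ax":0,"ay":-0.13,"az":0,"gripper":0.46},{"dx":-0.2,"dy":1,"dz":0.2,"ax":0,"ay":-0.13,"az":0,"gripper":0.46},{"dx":-0.2,"dy":1,"dz":0.2,"ax":0,"ay":-0.13,"az":0,"gripper":0.46},{"dx":-0.2,"dy":1,"dz":0.2,"ax":0,"ay":-0.13,"az":0,"gripper":0.46}])

```text
time: 26.85
eef_pos: [0.6649, -0.0983, 0.2764]
tcp_rot: [-0.027, 0.994, -0.008, -0.102]
contact_force: [0.4, -0.7, -0.6]
opening: 0.728
finger_force: 0.0
```

Call:
jog_arm(increments=[{"dx":-0.2,"dy":1,"dz":0,"ax":0.012,"ay":-0.134,"az":0,"gripper":0.46},{"dx":-0.2,"dy":1,"dz":0,"ax":0.012,"ay":-0.134,"az":0,"gripper":0.46},{"dx":-0.2,"dy":1,"dz":0,"ax":0.012,"ay":-0.134,"az":0,"gripper":0.46},{"dx":-0.2,"dy":1,"dz":0,"ax":0.012,"ay":-0.134,"az":0,"gripper":0.46}])

```text
time: 27.25
eef_pos: [0.6405, 0.0203, 0.2747]
tcp_rot: [-0.026, 1.0, -0.001, 0.002]
contact_force: [-0.6, -0.6, -0.0]
opening: 0.73
finger_force: 0.0
```

Call:
jog_arm(increments=[{"dx":-0.2,"dy":1,"dz":0,"ax":0,"ay":0,"az":-0.115,"gripper":0.46},{"dx":-0.2,"dy":1,"dz":0,"ax":0,"ay":0,"az":-0.115,"gripper":0.46},{"dx":-0.2,"dy":1,"dz":0,"ax":0,"ay":0,"az":-0.115,"gripper":0.46}])

```text
time: 27.55
eef_pos: [0.6173, 0.1395, 0.2746]
tcp_rot: [0.065, 0.998, -0.002, 0.002]
contact_force: [-0.3, -0.4, 0.8]
opening: 0.73
finger_force: 0.0
```

Call:
jog_arm(increments=[{"dx":-0.1,"dy":0.8,"dz":-0.6,"ax":0,"ay":0,"az":0,"gripper":0.46},{"dx":-0.1,"dy":0.8,"dz":-0.6,"ax":0,"ay":0,"az":0,"gripper":0.46},{"dx":-0.1,"dy":0.8,"dz":-1,"ax":0,"ay":0,"az":0,"gripper":0.46},{"dx":-0.1,"dy":0.8,"dz":-1,"ax":0,"ay":0,"az":0,"gripper":0.46},{"dx":-0.1,"dy":0.8,"dz":-1,"ax":0,"ay":0,"az":0,"gripper":0.46},{"dx":-0.1,"dy":0.8,"dz":-1,"ax":0,"ay":0,"az":0,"gripper":0.46},{"dx":-0.1,"dy":0.8,"dz":-1,"ax":0,"ay":0,"az":0,"gripper":0.46}])

```text
time: 28.25
eef_pos: [0.6075, 0.2333, 0.1583]
tcp_rot: [0.066, 0.998, -0.001, 0.005]
contact_force: [0.3, -0.5, 1.4]
opening: 0.733
finger_force: 0.0
```

Run:
```python
from h import *
s=get_state();print(s["time"],s["eef_pos"],s["qpos"].round(2),s["opening"]*85)
print(pick(603.5,237,-7.7,.029))
d=shot("top");remotes(d)
cv2.imwrite("pics/t9.png",cv2.resize(d["frame"][110:240,50:400],(800,297),interpolation=cv2.INTER_CUBIC))
```

```text
28.25 [0.60746378 0.23334616 0.15833001] [ 0.21  0.32  1.72 -0.    1.09 -1.22] 62.30955262944834
(array([-0.033,  0.03 , -1.078]), array([ 0.002,  0.006, -0.001]))
c [481. 503.] size 147 44 ang -1.2 bgr [68. 71. 71.] z 0.0238 px [142.1875 321.875 ]
```

View pics/t9.png

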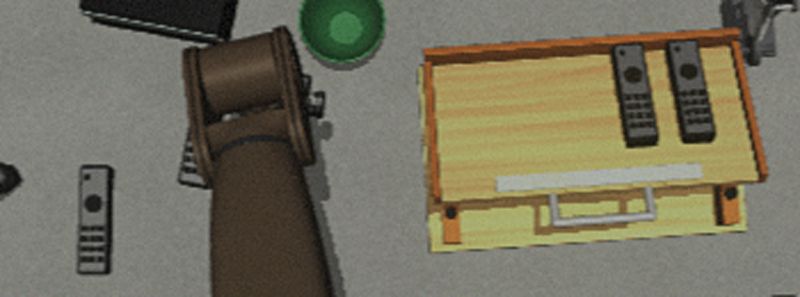

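Two remotes lie side by side at the ledge. Picking the third.

Call:
jog_arm(increments=[{"dx":-0.03,"dy":0.03,"dz":-0.4,"ax":0,"ay":0.006,"az":0,"gripper":0.46},{"dx":-0.03,"dy":0.03,"dz":-0.7,"ax":0,"ay":0.006,"az":0,"gripper":0.46},{"dx":-0.03,"dy":0.03,"dz":-0.9,"ax":0,"ay":0.006,"az":0,"gripper":0.46},{"dx":-0.03,"dy":0.03,"dz":-0.9,"ax":0,"ay":0.006,"az":0,"gripper":0.46}])

```text
time: 28.7
eef_pos: [0.5995, 0.2369, 0.0443]
tcp_rot: [0.066, 0.998, -0.003, -0.006]
contact_force: [0.3, -0.2, -0.4]
opening: 0.728
finger_force: 0.0
```

Call:
jog_arm(increments=[{"dx":0,"dy":0,"dz":-0.1,"ax":0,"ay":0,"az":0,"gripper":0.46},{"dx":0,"dy":0,"dz":-0.175,"ax":0,"ay":0,"az":0,"gripper":0.46},{"dx":0,"dy":0,"dz":-0.175,"ax":0,"ay":0,"az":0,"gripper":0.46},{"dx":0,"dy":0,"dz":-0.175,"ax":0,"ay":0,"az":0,"gripper":-1},{"dx":0,"dy":0,"dz":-0.175,"ax":0,"ay":0,"az":0,"gripper":-1},{"dx":0,"dy":0,"dz":-0.175,"ax":0,"ay":0,"az":0,"gripper":-1},{"dx":0,"dy":0,"dz":-0.175,"ax":0,"ay":0,"az":0,"gripper":-1}], force=40)

```text
time: 29.4
eef_pos: [0.6024, 0.2383, 0.0273]
tcp_rot: [0.065, 0.998, -0.001, -0.002]
contact_force: [0.2, -0.2, 4.2]
opening: 0.483
finger_force: 43.3
```

Call:
jog_arm(increments=[{"dx":0,"dy":0,"dz":0.5,"ax":0,"ay":0,"az":0,"gripper":-1},{"dx":0,"dy":0,"dz":1,"ax":0,"ay":0,"az":0,"gripper":-1},{"dx":0,"dy":0,"dz":1,"ax":0,"ay":0,"az":0,"gripper":-1}])

```text
time: 29.7
eef_pos: [0.6037, 0.2387, 0.1515]
tcp_rot: [0.065, 0.998, -0.001, 0.001]
contact_force: [0.8, 0.2, -0.4]
opening: 0.483
finger_force: 42.9
```

Call:
jog_arm(increments=[{"dx":0.02,"dy":-0.2,"dz":0.5,"ax":0,"ay":0,"az":0,"gripper":-1},{"dx":0.05,"dy":-0.6,"dz":1,"ax":0,"ay":0,"az":0,"gripper":-1},{"dx":0.05,"dy":-1,"dz":1,"ax":0,"ay":0,"az":0,"gripper":-1},{"dx":0.05,"dy":-1,"dz":1,"ax":0,"ay":0,"az":0,"gripper":-1}])

```text
time: 30.1
eef_pos: [0.608, 0.1159, 0.269]
tcp_rot: [0.066, 0.998, -0.002, -0.001]
contact_force: [0.9, 0.6, -2.1]
opening: 0.48
finger_force: 42.8
```

Call:
jog_arm(increments=[{"dx":0.02,"dy":-0.4,"dz":0,"ax":0,"ay":0,"az":0.05,"gripper":-1},{"dx":0.05,"dy":-0.8,"dz":0,"ax":0,"ay":0,"az":0.1,"gripper":-1},{"dx":0.05,"dy":-1,"dz":0,"ax":0,"ay":0,"az":0.117,"gripper":-1}])

```text
time: 30.4
eef_pos: [0.613, -0.0053, 0.2655]
tcp_rot: [-0.026, 1.0, -0.003, -0.003]
contact_force: [-0.5, 0.7, -1.3]
opening: 0.485
finger_force: 42.8
```

Call:
jog_arm(increments=[{"dx":0.02,"dy":-0.4,"dz":0,"ax":0,"ay":0.05,"az":0,"gripper":-1},{"dx":0.05,"dy":-0.8,"dz":0,"ax":0,"ay":0.1,"az":0,"gripper":-1},{"dx":0.05,"dy":-1,"dz":0,"ax":0,"ay":0.13,"az":0,"gripper":-1}])

```text
time: 30.7
eef_pos: [0.6192, -0.1256, 0.2652]
tcp_rot: [-0.025, 0.994, 0.001, -0.106]
contact_force: [0.2, -0.2, -2.2]
opening: 0.479
finger_force: 42.8
```

Call:
jog_arm(increments=[{"dx":0.02,"dy":-0.15,"dz":0,"ax":0,"ay":0.05,"az":0,"gripper":-1},{"dx":0.04,"dy":-0.25,"dz":0,"ax":0,"ay":0.1,"az":0,"gripper":-1},{"dx":0.04,"dy":-0.25,"dz":0,"ax":-0.012,"ay":0.134,"az":0,"gripper":-1},{"dx":0.04,"dy":-0.25,"dz":0,"ax":-0.012,"ay":0.134,"az":0,"gripper":-1},{"dx":0.04,"dy":-0.25,"dz":0,"ax":-0.012,"ay":0.134,"az":0,"gripper":-1},{"dx":0.04,"dy":-0.25,"dz":0,"ax":-0.012,"ay":0.134,"az":0,"gripper":-1}])

```text
time: 31.3
eef_pos: [0.624, -0.1515, 0.2661]
tcp_rot: [-0.026, 0.978, -0.006, -0.208]
contact_force: [-0.5, 0.0, -1.3]
opening: 0.481
finger_force: 42.8
```

```bash
python3 -c "
from h import *
plan(.01)"
```

```text
31.3 [ 0.62397967 -0.15154363  0.26610863] 40.891700403400975 42.80012011528015
(array([-0.029, -0.013, -0.979]), array([ 0.001, -0.006, -0.002]))
(array([-0.029, -0.013, -1.061]), array([ 0.001, -0.006, -0.002]))
(array([ 0.048, -0.009, -1.094]), array([ 0.001, -0.006, -0.002]))
(array([ 0.07 , -0.008, -1.126]), array([ 0.001, -0.006, -0.002]))
```

Call:
jog_arm(increments=[{"dx":0,"dy":0,"dz":-0.4,"ax":0,"ay":0,"az":0,"gripper":-1},{"dx":-0.02,"dy":-0.01,"dz":-0.7,"ax":0,"ay":-0.005,"az":0,"gripper":-1},{"dx":-0.03,"dy":-0.01,"dz":-0.9,"ax":0,"ay":-0.005,"az":0,"gripper":-1},{"dx":-0.03,"dy":-0.01,"dz":-0.98,"ax":0,"ay":-0.005,"az":0,"gripper":-1},{"dx":-0.03,"dy":-0.01,"dz":-0.98,"ax":0,"ay":-0.005,"az":0,"gripper":-1}])

```text
time: 31.8
eef_pos: [0.6198, -0.1527, 0.1474]
tcp_rot: [-0.026, 0.978, -0.006, -0.206]
contact_force: [0.3, 0.8, -1.1]
opening: 0.482
finger_force: 42.8
```

Call:
jog_arm(increments=[{"dx":0,"dy":0,"dz":-0.04,"ax":0,"ay":0,"az":0,"gripper":-1},{"dx":0,"dy":0,"dz":-0.08,"ax":0,"ay":0,"az":0,"gripper":-1},{"dx":0.02,"dy":0,"dz":-0.1,"ax":0,"ay":0,"az":0,"gripper":-1},{"dx":0.05,"dy":0,"dz":-0.12,"ax":0,"ay":0,"az":0,"gripper":-1},{"dx":0.065,"dy":0,"dz":-0.13,"ax":0,"ay":0,"az":0,"gripper":-1},{"dx":0.075,"dy":0,"dz":-0.134,"ax":0,"ay":0,"az":0,"gripper":-1},{"dx":0.075,"dy":0,"dz":-0.134,"ax":0,"ay":0,"az":0,"gripper":-1},{"dx":0.075,"dy":0,"dz":-0.134,"ax":0,"ay":0,"az":0,"gripper":-1}])

```text
time: 32.6
eef_pos: [0.6259, -0.1533, 0.1357]
tcp_rot: [-0.025, 0.977, -0.006, -0.212]
contact_force: [-15.8, 0.4, 11.3]
opening: 0.482
finger_force: 43.4
```

```bash
python3 -c "
from h import *
print(inboard())"
```

```text
('board x,y,h(over face) mm', array([-68.9,   9.5,  30.2]), 'f', array([-19. ,   1.2,   4.1]), 32.6)
```

Call:
jog_arm(increments=[{"dx":-0.02,"dy":0,"dz":-0.01,"ax":0,"ay":0,"az":0,"gripper":-1},{"dx":-0.025,"dy":0,"dz":-0.012,"ax":0,"ay":0,"az":0,"gripper":-1},{"dx":-0.025,"dy":0,"dz":-0.01,"ax":0,"ay":0,"az":0,"gripper":0.3},{"dx":-0.025,"dy":0,"dz":-0.01,"ax":0,"ay":0,"az":0,"gripper":0.3},{"dx":-0.025,"dy":0,"dz":-0.01,"ax":0,"ay":0,"az":0,"gripper":0.3},{"dx":0.1,"dy":0,"dz":0.25,"ax":0,"ay":0,"az":0,"gripper":0.3},{"dx":0.25,"dy":0,"dz":0.6,"ax":0,"ay":0,"az":0,"gripper":0.3},{"dx":0.4,"dy":0,"dz":0.93,"ax":0,"ay":0,"az":0,"gripper":0.3},{"dx":0.4,"dy":0,"dz":0.93,"ax":0,"ay":0,"az":0,"gripper":0.3}])

```text
time: 33.5
eef_pos: [0.6819, -0.1539, 0.2521]
tcp_rot: [-0.025, 0.98, -0.009, -0.198]
contact_force: [-0.2, -0.4, 0.7]
opening: 0.649
finger_force: 0.0
```

Call:
jog_arm(increments=[{"dx":-0.2,"dy":1,"dz":0.2,"ax":0,"ay":-0.13,"az":0,"gripper":0.46},{"dx":-0.2,"dy":1,"dz":0.2,"ax":0,"ay":-0.13,"az":0,"gripper":0.46},{"dx":-0.2,"dy":1,"dz":0.2,"ax":0,"ay":-0.13,"az":0,"gripper":0.46},{"dx":-0.2,"dy":1,"dz":0.2,"ax":0,"ay":-0.13,"az":0,"gripper":0.46}])

```text
time: 33.9
eef_pos: [0.6531, -0.0296, 0.2687]
tcp_rot: [-0.027, 0.994, -0.008, -0.103]
contact_force: [-0.1, -0.7, -0.5]
opening: 0.729
finger_force: 0.0
```

Call:
jog_arm(increments=[{"dx":-0.2,"dy":1,"dz":0,"ax":0.012,"ay":-0.134,"az":0,"gripper":0.46},{"dx":-0.2,"dy":1,"dz":0,"ax":0.012,"ay":-0.134,"az":0,"gripper":0.46},{"dx":-0.2,"dy":1,"dz":0,"ax":0.012,"ay":-0.134,"az":0,"gripper":0.46},{"dx":-0.2,"dy":1,"dz":0,"ax":0.012,"ay":-0.134,"az":0,"gripper":0.46}])

```text
time: 34.3
eef_pos: [0.6287, 0.0889, 0.2671]
tcp_rot: [-0.026, 1.0, -0.002, 0.001]
contact_force: [0.3, -0.4, -0.1]
opening: 0.73
finger_force: 0.0
```

Call:
jog_arm(increments=[{"dx":-0.2,"dy":1,"dz":0,"ax":0,"ay":0,"az":-0.156,"gripper":0.46},{"dx":-0.2,"dy":1,"dz":0,"ax":0,"ay":0,"az":-0.156,"gripper":0.46},{"dx":-0.2,"dy":1,"dz":0,"ax":0,"ay":0,"az":-0.156,"gripper":0.46}])

```text
time: 34.6
eef_pos: [0.6057, 0.208, 0.2671]
tcp_rot: [0.099, 0.995, -0.002, 0.001]
contact_force: [0.7, -0.4, -0.8]
opening: 0.727
finger_force: 0.0
```

Call:
jog_arm(increments=[{"dx":-0.05,"dy":0.9,"dz":-0.3,"ax":0,"ay":0,"az":0,"gripper":0.46},{"dx":-0.05,"dy":1,"dz":-0.5,"ax":0,"ay":0,"az":0,"gripper":0.46},{"dx":-0.05,"dy":1,"dz":-0.8,"ax":0,"ay":0,"az":0,"gripper":0.46},{"dx":-0.05,"dy":1,"dz":-1,"ax":0,"ay":0,"az":0,"gripper":0.46},{"dx":-0.05,"dy":1,"dz":-1,"ax":0,"ay":0,"az":0,"gripper":0.46},{"dx":-0.05,"dy":1,"dz":-1,"ax":0,"ay":0,"az":0,"gripper":0.46},{"dx":-0.05,"dy":1,"dz":-1,"ax":0,"ay":0,"az":0,"gripper":0.46}])

```text
time: 35.3
eef_pos: [0.6019, 0.326, 0.1508]
tcp_rot: [0.099, 0.995, -0.001, 0.003]
contact_force: [0.4, -0.7, 0.5]
opening: 0.734
finger_force: 0.0
```

Run:
```python
from h import *
s=get_state();print(s["time"],s["eef_pos"],s["opening"]*85)
print(pick(597,355,-11.1,.029))
d=shot("top");remotes(d);t=tilt();print(t[:2])
```

```text
35.3 [0.601942   0.3259703  0.15076426] 62.425732228475646
(array([-0.041,  0.242, -1.015]), array([0.002, 0.004, 0.003]))
c [481. 505.] size 148 43 ang 0.3 bgr [67. 70. 70.] z 0.0239 px [142.1875 321.875 ]
(np.float64(0.40314941513395286), 2764)
```

Call:
jog_arm(increments=[{"dx":-0.04,"dy":0.24,"dz":-0.2,"ax":0,"ay":0.004,"az":0.003,"gripper":0.46},{"dx":-0.04,"dy":0.24,"dz":-0.5,"ax":0,"ay":0.004,"az":0.003,"gripper":0.46},{"dx":-0.04,"dy":0.24,"dz":-0.8,"ax":0,"ay":0.004,"az":0.003,"gripper":0.46},{"dx":-0.04,"dy":0.24,"dz":-1,"ax":0,"ay":0.004,"az":0.003,"gripper":0.46},{"dx":-0.04,"dy":0.24,"dz":-1,"ax":0,"ay":0.004,"az":0.003,"gripper":0.46},{"dx":-0.04,"dy":0.24,"dz":-1,"ax":0,"ay":0.004,"az":0.003,"gripper":-1},{"dx":-0.04,"dy":0.24,"dz":-1,"ax":0,"ay":0.004,"az":0.003,"gripper":-1},{"dx":-0.04,"dy":0.24,"dz":-1,"ax":0,"ay":0.004,"az":0.003,"gripper":-1},{"dx":-0.04,"dy":0.24,"dz":-1,"ax":0,"ay":0.004,"az":0.003,"gripper":-1}], force=40)

```text
time: 36.3
eef_pos: [0.5968, 0.3563, 0.0311]
tcp_rot: [0.096, 0.995, -0.001, 0.0]
contact_force: [1.1, -0.7, 5.7]
opening: 0.479
finger_force: 43.3
```

Call:
jog_arm(increments=[{"dx":0,"dy":0,"dz":0.5,"ax":0,"ay":0,"az":0,"gripper":-1},{"dx":0,"dy":0,"dz":1,"ax":0,"ay":0,"az":0,"gripper":-1},{"dx":0,"dy":0,"dz":1,"ax":0,"ay":0,"az":0,"gripper":-1}])

```text
time: 36.6
eef_pos: [0.5973, 0.3568, 0.1548]
tcp_rot: [0.095, 0.995, 0.0, 0.002]
contact_force: [1.2, 0.2, 1.2]
opening: 0.481
finger_force: 42.5
```

Call:
jog_arm(increments=[{"dx":0.02,"dy":-0.2,"dz":0.5,"ax":0,"ay":0,"az":0,"gripper":-1},{"dx":0.05,"dy":-0.6,"dz":1,"ax":0,"ay":0,"az":0,"gripper":-1},{"dx":0.05,"dy":-1,"dz":1,"ax":0,"ay":0,"az":0,"gripper":-1},{"dx":0.05,"dy":-1,"dz":1,"ax":0,"ay":0,"az":0,"gripper":-1}])

```text
time: 37.0
eef_pos: [0.6016, 0.2337, 0.2719]
tcp_rot: [0.096, 0.995, -0.002, 0.001]
contact_force: [0.6, 0.0, -1.2]
opening: 0.478
finger_force: 42.5
```

Call:
jog_arm(increments=[{"dx":0.02,"dy":-0.4,"dz":0,"ax":0,"ay":0,"az":0.06,"gripper":-1},{"dx":0.05,"dy":-0.8,"dz":0,"ax":0,"ay":0,"az":0.12,"gripper":-1},{"dx":0.05,"dy":-1,"dz":0,"ax":0,"ay":0,"az":0.154,"gripper":-1}])

```text
time: 37.3
eef_pos: [0.6067, 0.1123, 0.2683]
tcp_rot: [-0.026, 1.0, -0.003, -0.001]
contact_force: [0.8, 0.9, -1.5]
opening: 0.473
finger_force: 42.5
```

Call:
jog_arm(increments=[{"dx":0.02,"dy":-0.4,"dz":0,"ax":0,"ay":0.05,"az":0,"gripper":-1},{"dx":0.05,"dy":-0.8,"dz":0,"ax":0,"ay":0.1,"az":0,"gripper":-1},{"dx":0.05,"dy":-1,"dz":0,"ax":0,"ay":0.13,"az":0,"gripper":-1}])

```text
time: 37.6
eef_pos: [0.613, -0.0079, 0.2682]
tcp_rot: [-0.024, 0.994, -0.0, -0.104]
contact_force: [0.7, 1.0, -1.9]
opening: 0.479
finger_force: 42.5
```

Call:
jog_arm(increments=[{"dx":0.02,"dy":-0.3,"dz":0,"ax":0,"ay":0.05,"az":0,"gripper":-1},{"dx":0.04,"dy":-0.6,"dz":0,"ax":0,"ay":0.1,"az":0,"gripper":-1},{"dx":0.04,"dy":-0.65,"dz":0,"ax":-0.012,"ay":0.134,"az":0,"gripper":-1},{"dx":0.04,"dy":-0.65,"dz":0,"ax":-0.012,"ay":0.134,"az":0,"gripper":-1},{"dx":0.04,"dy":-0.65,"dz":0,"ax":-0.012,"ay":0.134,"az":0,"gripper":-1},{"dx":0.04,"dy":-0.65,"dz":0,"ax":-0.012,"ay":0.134,"az":0,"gripper":-1}])

```text
time: 38.2
eef_pos: [0.6174, -0.0813, 0.2683]
tcp_rot: [-0.025, 0.978, -0.006, -0.207]
contact_force: [1.0, -0.1, -0.7]
opening: 0.479
finger_force: 42.5
```

```bash
python3 -c "
from h import *
plan(.08)"
```

```text
38.2 [ 0.61744475 -0.08131797  0.26834357] 40.73370489443425 42.502142786979675
(array([-0.003, -0.015, -0.997]), array([ 0.002, -0.005, -0.002]))
(array([-0.003, -0.015, -1.079]), array([ 0.002, -0.005, -0.002]))
(array([ 0.074, -0.011, -1.113]), array([ 0.002, -0.005, -0.002]))
(array([ 0.096, -0.01 , -1.145]), array([ 0.002, -0.005, -0.002]))
```

Call:
jog_arm(increments=[{"dx":0,"dy":0,"dz":-0.4,"ax":0,"ay":0,"az":0,"gripper":-1},{"dx":0,"dy":-0.013,"dz":-0.7,"ax":0,"ay":-0.005,"az":0,"gripper":-1},{"dx":0,"dy":-0.013,"dz":-0.9,"ax":0,"ay":-0.005,"az":0,"gripper":-1},{"dx":0,"dy":-0.013,"dz":-0.98,"ax":0,"ay":-0.005,"az":0,"gripper":-1},{"dx":0,"dy":-0.013,"dz":-0.98,"ax":0,"ay":-0.005,"az":0,"gripper":-1}])

```text
time: 38.7
eef_pos: [0.6168, -0.083, 0.1494]
tcp_rot: [-0.025, 0.978, -0.006, -0.205]
contact_force: [0.3, 0.4, -1.0]
opening: 0.48
finger_force: 42.5
```

Call:
jog_arm(increments=[{"dx":0,"dy":0,"dz":-0.04,"ax":0,"ay":0,"az":0,"gripper":-1},{"dx":0,"dy":0,"dz":-0.08,"ax":0,"ay":0,"az":0,"gripper":-1},{"dx":0.02,"dy":0,"dz":-0.1,"ax":0,"ay":0,"az":0,"gripper":-1},{"dx":0.04,"dy":0,"dz":-0.115,"ax":0,"ay":0,"az":0,"gripper":-1},{"dx":0.06,"dy":0,"dz":-0.128,"ax":0,"ay":0,"az":0,"gripper":-1},{"dx":0.065,"dy":0,"dz":-0.13,"ax":0,"ay":0,"az":0,"gripper":-1},{"dx":0.065,"dy":0,"dz":-0.13,"ax":0,"ay":0,"az":0,"gripper":-1},{"dx":0.065,"dy":0,"dz":-0.13,"ax":0,"ay":0,"az":0,"gripper":-1}])

```text
time: 39.5
eef_pos: [0.6235, -0.0841, 0.1364]
tcp_rot: [-0.024, 0.978, -0.007, -0.208]
contact_force: [-8.1, 0.2, 5.1]
opening: 0.478
finger_force: 42.9
```

```bash
python3 -c "
from h import *
print(inboard())"
```

```text
('board x,y,h(over face) mm', array([-68.2,  78.7,  31.3]), 'f', array([-9.5,  0.6,  1.4]), 39.5)
```

Call:
jog_arm(increments=[{"dx":-0.015,"dy":0,"dz":-0.008,"ax":0,"ay":0,"az":0,"gripper":-1},{"dx":-0.015,"dy":0,"dz":-0.008,"ax":0,"ay":0,"az":0,"gripper":0.3},{"dx":-0.015,"dy":0,"dz":-0.008,"ax":0,"ay":0,"az":0,"gripper":0.3},{"dx":-0.015,"dy":0,"dz":-0.008,"ax":0,"ay":0,"az":0,"gripper":0.3},{"dx":0.1,"dy":0,"dz":0.25,"ax":0,"ay":0,"az":0,"gripper":0.3},{"dx":0.25,"dy":0,"dz":0.6,"ax":0,"ay":0,"az":0,"gripper":0.3},{"dx":0.4,"dy":0,"dz":0.93,"ax":0,"ay":0,"az":0,"gripper":0.3},{"dx":0.4,"dy":0,"dz":0.93,"ax":0,"ay":0,"az":0,"gripper":0.3}])

```text
time: 40.3
eef_pos: [0.6776, -0.0846, 0.2544]
tcp_rot: [-0.024, 0.98, -0.009, -0.197]
contact_force: [0.1, -0.2, 1.3]
opening: 0.65
finger_force: 0.0
```

Call:
jog_arm(increments=[{"dx":-0.3,"dy":1,"dz":0.2,"ax":0,"ay":-0.13,"az":0,"gripper":0.46},{"dx":-0.3,"dy":1,"dz":0.2,"ax":0,"ay":-0.13,"az":0,"gripper":0.46},{"dx":-0.3,"dy":1,"dz":0.2,"ax":0,"ay":-0.13,"az":0,"gripper":0.46},{"dx":-0.3,"dy":1,"dz":0.2,"ax":0,"ay":-0.13,"az":0,"gripper":0.46}])

```text
time: 40.7
eef_pos: [0.6365, 0.0396, 0.2712]
tcp_rot: [-0.026, 0.994, -0.009, -0.102]
contact_force: [0.8, -0.2, 0.5]
opening: 0.726
finger_force: 0.0
```

Call:
jog_arm(increments=[{"dx":-0.3,"dy":1,"dz":0,"ax":0.012,"ay":-0.134,"az":0,"gripper":0.46},{"dx":-0.3,"dy":1,"dz":0,"ax":0.012,"ay":-0.134,"az":0,"gripper":0.46},{"dx":-0.3,"dy":1,"dz":0,"ax":0.012,"ay":-0.134,"az":0,"gripper":0.46},{"dx":-0.3,"dy":1,"dz":0,"ax":0.012,"ay":-0.134,"az":0,"gripper":0.46}])

```text
time: 41.1
eef_pos: [0.6002, 0.1582, 0.2696]
tcp_rot: [-0.025, 1.0, -0.002, 0.002]
contact_force: [-0.4, 0.5, -0.0]
opening: 0.732
finger_force: 0.0
```

Call:
jog_arm(increments=[{"dx":-0.4,"dy":1,"dz":0,"ax":0,"ay":0,"az":-0.036,"gripper":0.46},{"dx":-0.4,"dy":1,"dz":0,"ax":0,"ay":0,"az":-0.036,"gripper":0.46},{"dx":-0.4,"dy":1,"dz":0,"ax":0,"ay":0,"az":-0.036,"gripper":0.46}])

```text
time: 41.4
eef_pos: [0.5532, 0.2769, 0.2696]
tcp_rot: [0.005, 1.0, -0.002, 0.002]
contact_force: [-0.3, 0.4, -1.2]
opening: 0.729
finger_force: 0.0
```

Call:
jog_arm(increments=[{"dx":-0.4,"dy":1,"dz":0,"ax":0,"ay":0,"az":0,"gripper":0.46},{"dx":-0.4,"dy":1,"dz":0,"ax":0,"ay":0,"az":0,"gripper":0.46},{"dx":-0.4,"dy":1,"dz":0,"ax":0,"ay":0,"az":0,"gripper":0.46}])

```text
time: 41.7
eef_pos: [0.5053, 0.3974, 0.2695]
tcp_rot: [0.005, 1.0, -0.002, 0.002]
contact_force: [1.1, 0.5, -0.2]
opening: 0.728
finger_force: 0.0
```

Call:
jog_arm(increments=[{"dx":-0.19,"dy":0.9,"dz":-0.5,"ax":0,"ay":0,"az":0,"gripper":0.46},{"dx":-0.19,"dy":0.9,"dz":-0.8,"ax":0,"ay":0,"az":0,"gripper":0.46},{"dx":-0.19,"dy":0.9,"dz":-1,"ax":0,"ay":0,"az":0,"gripper":0.46},{"dx":-0.19,"dy":0.9,"dz":-1,"ax":0,"ay":0,"az":0,"gripper":0.46},{"dx":-0.19,"dy":0.9,"dz":-1,"ax":0,"ay":0,"az":0,"gripper":0.46},{"dx":-0.19,"dy":0.9,"dz":-1,"ax":0,"ay":0,"az":0,"gripper":0.46}])

```text
time: 42.3
eef_pos: [0.4843, 0.5032, 0.1514]
tcp_rot: [0.006, 1.0, -0.002, 0.003]
contact_force: [0.5, -0.5, 0.5]
opening: 0.729
finger_force: 0.0
```

Run:
```python
from h import *
s=get_state();print(s["time"],s["eef_pos"],s["opening"]*85)
print(pick(481,504.5,-.4,.029))
d=shot("top");remotes(d);t=tilt();print(t[:2])
cv2.imwrite("pics/t10.png",cv2.resize(d["frame"][110:240,30:400],(800,281),interpolation=cv2.INTER_CUBIC))
```

```text
42.3 [0.48434701 0.5032299  0.15139228] 61.961848333530725
(array([-0.028,  0.011, -1.02 ]), array([0.003, 0.004, 0.003]))
c [228. 316.] size 150 44 ang 14.0 bgr [66. 72. 23.] z 0.0241 px [237.5   446.875]
(np.float64(0.2849720116957223), 3542)
```

View pics/t10.png

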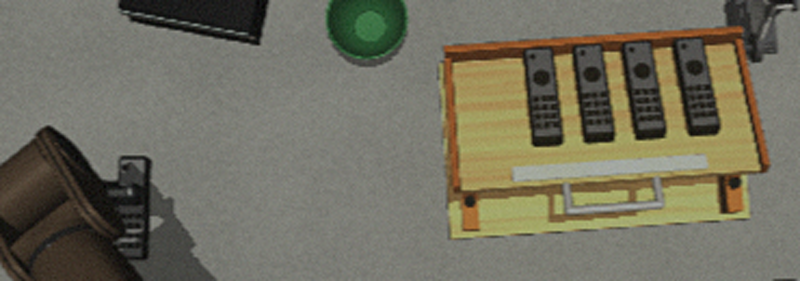

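Four remotes sit neatly at the ledge and the board looks unchanged. The tilt fit is biased by the remotes. Now the last one.

Call:
jog_arm(increments=[{"dx":-0.028,"dy":0.011,"dz":-0.4,"ax":0,"ay":0.004,"az":0.003,"gripper":0.46},{"dx":-0.028,"dy":0.011,"dz":-0.8,"ax":0,"ay":0.004,"az":0.003,"gripper":0.46},{"dx":-0.028,"dy":0.011,"dz":-1,"ax":0,"ay":0.004,"az":0.003,"gripper":0.46},{"dx":-0.028,"dy":0.011,"dz":-1,"ax":0,"ay":0.004,"az":0.003,"gripper":0.46},{"dx":-0.028,"dy":0.011,"dz":-1,"ax":0,"ay":0.004,"az":0.003,"gripper":-1},{"dx":-0.028,"dy":0.011,"dz":-1,"ax":0,"ay":0.004,"az":0.003,"gripper":-1},{"dx":-0.028,"dy":0.011,"dz":-1,"ax":0,"ay":0.004,"az":0.003,"gripper":-1},{"dx":-0.028,"dy":0.011,"dz":-1,"ax":0,"ay":0.004,"az":0.003,"gripper":-1}], force=40)

```text
time: 43.2
eef_pos: [0.4815, 0.5068, 0.0344]
tcp_rot: [0.003, 1.0, -0.0, 0.002]
contact_force: [1.1, -0.6, 5.9]
opening: 0.477
finger_force: 43.0
```

Call:
jog_arm(increments=[{"dx":0,"dy":0,"dz":0.5,"ax":0,"ay":0,"az":0,"gripper":-1},{"dx":0,"dy":0,"dz":1,"ax":0,"ay":0,"az":0,"gripper":-1},{"dx":0,"dy":0,"dz":1,"ax":0,"ay":0,"az":0,"gripper":-1}])

```text
time: 43.5
eef_pos: [0.4815, 0.5074, 0.1578]
tcp_rot: [0.002, 1.0, 0.001, 0.003]
contact_force: [0.9, -0.0, -0.0]
opening: 0.475
finger_force: 42.2
```

Call:
jog_arm(increments=[{"dx":0.1,"dy":-0.2,"dz":0.5,"ax":0,"ay":0,"az":0,"gripper":-1},{"dx":0.2,"dy":-0.6,"dz":1,"ax":0,"ay":0,"az":0,"gripper":-1},{"dx":0.3,"dy":-1,"dz":1,"ax":0,"ay":0,"az":0,"gripper":-1},{"dx":0.3,"dy":-1,"dz":1,"ax":0,"ay":0,"az":0,"gripper":-1}])

```text
time: 43.9
eef_pos: [0.5163, 0.3839, 0.2745]
tcp_rot: [0.003, 1.0, -0.001, 0.002]
contact_force: [0.5, -0.4, -1.6]
opening: 0.481
finger_force: 42.1
```

Call:
jog_arm(increments=[{"dx":0.1,"dy":-0.4,"dz":0,"ax":0,"ay":0,"az":0.02,"gripper":-1},{"dx":0.25,"dy":-0.8,"dz":0,"ax":0,"ay":0,"az":0.034,"gripper":-1},{"dx":0.3,"dy":-1,"dz":0,"ax":0,"ay":0,"az":0.034,"gripper":-1}])

```text
time: 44.2
eef_pos: [0.5521, 0.2623, 0.2713]
tcp_rot: [-0.023, 1.0, -0.003, 0.0]
contact_force: [0.0, 1.2, -1.1]
opening: 0.475
finger_force: 42.1
```

Call:
jog_arm(increments=[{"dx":0.1,"dy":-0.4,"dz":0,"ax":0,"ay":0.05,"az":0,"gripper":-1},{"dx":0.25,"dy":-0.8,"dz":0,"ax":0,"ay":0.1,"az":0,"gripper":-1},{"dx":0.3,"dy":-1,"dz":0,"ax":0,"ay":0.13,"az":0,"gripper":-1}])

```text
time: 44.5
eef_pos: [0.5885, 0.1419, 0.2712]
tcp_rot: [-0.023, 0.994, 0.0, -0.103]
contact_force: [-0.1, 0.1, -0.9]
opening: 0.478
finger_force: 42.1
```

Call:
jog_arm(increments=[{"dx":0.1,"dy":-0.4,"dz":0,"ax":0,"ay":0.05,"az":0,"gripper":-1},{"dx":0.2,"dy":-0.8,"dz":0,"ax":0,"ay":0.1,"az":0,"gripper":-1},{"dx":0.22,"dy":-1,"dz":0,"ax":-0.012,"ay":0.134,"az":0,"gripper":-1}])

```text
time: 44.8
eef_pos: [0.6146, 0.0212, 0.2706]
tcp_rot: [-0.021, 0.978, -0.007, -0.207]
contact_force: [0.5, 0.5, -1.5]
opening: 0.48
finger_force: 42.1
```

Call:
jog_arm(increments=[{"dx":0,"dy":-0.15,"dz":0,"ax":0,"ay":0,"az":0,"gripper":-1},{"dx":0,"dy":-0.31,"dz":0,"ax":0,"ay":0,"az":0,"gripper":-1},{"dx":0,"dy":-0.31,"dz":0,"ax":0,"ay":0,"az":0,"gripper":-1},{"dx":0,"dy":-0.31,"dz":0,"ax":0,"ay":0,"az":0,"gripper":-1},{"dx":0,"dy":-0.31,"dz":0,"ax":0,"ay":0,"az":0,"gripper":-1}])

```text
time: 45.3
eef_pos: [0.6134, -0.0105, 0.2709]
tcp_rot: [-0.024, 0.978, -0.006, -0.206]
contact_force: [-0.2, -0.9, -0.8]
opening: 0.478
finger_force: 42.2
```

```bash
python3 -c "
from h import *
plan(.15)"
```

```text
45.3 [ 0.61339525 -0.01052749  0.27093068] 40.66260669444304 42.15031385421753
(array([ 0.002, -0.023, -1.019]), array([ 0.002, -0.004, -0.   ]))
(array([ 0.002, -0.022, -1.101]), array([ 0.002, -0.004, -0.   ]))
(array([ 0.079, -0.019, -1.134]), array([ 0.002, -0.004, -0.   ]))
(array([ 0.101, -0.018, -1.166]), array([ 0.002, -0.004, -0.   ]))
```

Call:
jog_arm(increments=[{"dx":0,"dy":0,"dz":-0.4,"ax":0,"ay":0,"az":0,"gripper":-1},{"dx":0.02,"dy":-0.02,"dz":-0.7,"ax":0,"ay":-0.004,"az":0,"gripper":-1},{"dx":0.02,"dy":-0.02,"dz":-0.9,"ax":0,"ay":-0.004,"az":0,"gripper":-1},{"dx":0.02,"dy":-0.02,"dz":-0.98,"ax":0,"ay":-0.004,"az":0,"gripper":-1},{"dx":0.02,"dy":-0.02,"dz":-0.98,"ax":0,"ay":-0.004,"az":0,"gripper":-1}])

```text
time: 45.8
eef_pos: [0.6152, -0.0132, 0.1515]
tcp_rot: [-0.024, 0.978, -0.006, -0.205]
contact_force: [0.2, -0.4, -1.0]
opening: 0.479
finger_force: 42.1
```

Call:
jog_arm(increments=[{"dx":0,"dy":0,"dz":-0.04,"ax":0,"ay":0,"az":0,"gripper":-1},{"dx":0,"dy":0,"dz":-0.08,"ax":0,"ay":0,"az":0,"gripper":-1},{"dx":0.02,"dy":0,"dz":-0.095,"ax":0,"ay":0,"az":0,"gripper":-1},{"dx":0.04,"dy":0,"dz":-0.11,"ax":0,"ay":0,"az":0,"gripper":-1},{"dx":0.06,"dy":0,"dz":-0.126,"ax":0,"ay":0,"az":0,"gripper":-1},{"dx":0.065,"dy":0,"dz":-0.13,"ax":0,"ay":0,"az":0,"gripper":-1},{"dx":0.065,"dy":0,"dz":-0.13,"ax":0,"ay":0,"az":0,"gripper":-1},{"dx":0.065,"dy":0,"dz":-0.13,"ax":0,"ay":0,"az":0,"gripper":-1}])

```text
time: 46.6
eef_pos: [0.6231, -0.0144, 0.1383]
tcp_rot: [-0.023, 0.978, -0.007, -0.206]
contact_force: [-5.0, -0.8, 5.5]
opening: 0.484
finger_force: 42.5
```

```bash
python3 -c "
from h import *
print(inboard())"
```

```text
('board x,y,h(over face) mm', array([-66.2, 148.4,  34.2]), 'f', array([-6.8, -0.5,  3. ]), 46.6)
```

Against the ledge and on the face, so I'll release and move clear.

Call:
jog_arm(increments=[{"dx":-0.01,"dy":0,"dz":0,"ax":0,"ay":0,"az":0,"gripper":-1},{"dx":-0.01,"dy":0,"dz":0,"ax":0,"ay":0,"az":0,"gripper":0.3},{"dx":-0.01,"dy":0,"dz":0,"ax":0,"ay":0,"az":0,"gripper":0.3},{"dx":-0.01,"dy":0,"dz":0,"ax":0,"ay":0,"az":0,"gripper":0.3},{"dx":0.1,"dy":0,"dz":0.25,"ax":0,"ay":0,"az":0,"gripper":0.3},{"dx":0.25,"dy":0,"dz":0.6,"ax":0,"ay":0,"az":0,"gripper":0.3},{"dx":0.4,"dy":0,"dz":0.93,"ax":0,"ay":0,"az":0,"gripper":0.3},{"dx":0.4,"dy":0,"dz":0.93,"ax":0,"ay":0,"az":0,"gripper":0.3}])

```text
time: 47.4
eef_pos: [0.6761, -0.0147, 0.2566]
tcp_rot: [-0.023, 0.98, -0.008, -0.197]
contact_force: [0.9, -1.0, 0.0]
opening: 0.651
finger_force: 0.0
```

Call:
jog_arm(increments=[{"dx":-0.3,"dy":1,"dz":0.2,"ax":0,"ay":-0.13,"az":0,"gripper":0.3},{"dx":-0.3,"dy":1,"dz":0.2,"ax":0,"ay":-0.13,"az":0,"gripper":0.3},{"dx":-0.3,"dy":1,"dz":0.2,"ax":0,"ay":-0.13,"az":0,"gripper":0.3},{"dx":-0.3,"dy":1,"dz":0.2,"ax":0,"ay":-0.13,"az":0,"gripper":0.3}])

```text
time: 47.8
eef_pos: [0.6348, 0.1094, 0.2735]
tcp_rot: [-0.025, 0.994, -0.009, -0.102]
contact_force: [0.3, -0.2, 0.5]
opening: 0.647
finger_force: 0.0
```

Call:
jog_arm(increments=[{"dx":-0.3,"dy":1,"dz":0,"ax":0,"ay":-0.13,"az":0,"gripper":0.3},{"dx":-0.3,"dy":1,"dz":0,"ax":0,"ay":-0.13,"az":0,"gripper":0.3},{"dx":-0.3,"dy":1,"dz":0,"ax":0,"ay":-0.13,"az":0,"gripper":0.3},{"dx":-0.3,"dy":1,"dz":0,"ax":0,"ay":-0.13,"az":0,"gripper":0.3}])

```text
time: 48.2
eef_pos: [0.5986, 0.228, 0.2718]
tcp_rot: [-0.023, 1.0, -0.011, -0.002]
contact_force: [-0.3, -1.0, -0.1]
opening: 0.651
finger_force: 0.0
```

Call:
jog_arm(increments=[{"dx":-0.3,"dy":1,"dz":0,"ax":0,"ay":0,"az":0,"gripper":0.3},{"dx":-0.3,"dy":1,"dz":0,"ax":0,"ay":0,"az":0,"gripper":0.3},{"dx":-0.3,"dy":1,"dz":0,"ax":0,"ay":0,"az":0,"gripper":0.3},{"dx":-0.3,"dy":1,"dz":0,"ax":0,"ay":0,"az":0,"gripper":0.3},{"dx":-0.3,"dy":1,"dz":0,"ax":0,"ay":0,"az":0,"gripper":0.3},{"dx":-0.3,"dy":1,"dz":0,"ax":0,"ay":0,"az":0,"gripper":0.3}])

```text
time: 48.8
eef_pos: [0.5649, 0.344, 0.2722]
tcp_rot: [-0.02, 1.0, -0.012, -0.001]
contact_force: [-1.0, -1.2, -0.4]
opening: 0.651
finger_force: 0.0
```

Run:
```python
from h import *
d=shot("top");e=shot("side");w=cloud(d)
a=cv2.resize(d["frame"][110:240,220:400],(415,300),interpolation=cv2.INTER_CUBIC);b=cv2.resize(e["frame"][130:330,200:400],(385,385),interpolation=cv2.INTER_CUBIC)
im=np.zeros((385,800,3),np.uint8);im[:300,:415]=a;im[:,415:]=b;cv2.imwrite("pics/f.png",im)
# height of each remote top / face in board frame at tilt .41
t=.41;r=w.reshape(-1,3)-HINGE;bx=np.cos(t)*XH-np.sin(t)*ZH;n=np.sin(t)*XH+np.cos(t)*ZH
X,Y,H=r@bx*1000,r@YH*1000,r@n*1000-6
for y in(-132,-60,9,79,148):
    print(y,[np.nanmedian(H[(abs(Y-y)<15)&(abs(X-x)<8)]).round(1) for x in(-130,-100,-70,-40,-15)])
for y in(-96,-25,44,113): print("face",y,[np.nanmedian(H[(abs(Y-y)<8)&(abs(X-x)<8)]).round(1) for x in(-170,-120,-60,-30)])
for y in(-132,-60,9,79,148):
    m=(abs(Y-y)<34)&(H>13)&(X>-165)&(X<-5); m&=H<30
    print(cv2.minAreaRect(np.c_[X,Y][m].astype(np.float32)))
```

```text
-132 [np.float64(23.3), np.float64(26.1), np.float64(24.8), np.float64(26.1), np.float64(24.1)]
-60 [np.float64(23.9), np.float64(24.6), np.float64(24.1), np.float64(26.2), np.float64(26.0)]
9 [np.float64(23.3), np.float64(25.2), np.float64(25.1), np.float64(26.3), np.float64(24.4)]
79 [np.float64(23.9), np.float64(24.3), np.float64(24.7), np.float64(26.9), np.float64(24.1)]
148 [np.float64(23.6), np.float64(26.2), np.float64(23.5), np.float64(25.9), np.float64(24.9)]
face -96 [np.float64(0.8), np.float64(1.6), np.float64(1.3), np.float64(2.2)]
face -25 [np.float64(0.6), np.float64(1.7), np.float64(2.0), np.float64(2.8)]
face 44 [np.float64(0.5), np.float64(0.8), np.float64(1.9), np.float64(0.1)]
face 113 [np.float64(-71.5), np.float64(0.8), np.float64(2.5), np.float64(3.4)]
((-76.40805053710938, -132.6120147705078), (43.563655853271484, 142.66546630859375), 89.77103424072266)
((-76.32601165771484, -60.48186492919922), (142.46817016601562, 43.42310333251953), 0.1213316097855568)
((-75.51101684570312, 8.446127891540527), (140.88209533691406, 42.92649841308594), 0.16804943978786469)
((-75.94247436523438, 77.53925323486328), (141.54591369628906, 42.533531188964844), 0.0006781710544601083)
((-76.73090362548828, 147.45960998535156), (42.014957427978516, 143.53515625), 89.34021759033203)
```

View pics/f.png

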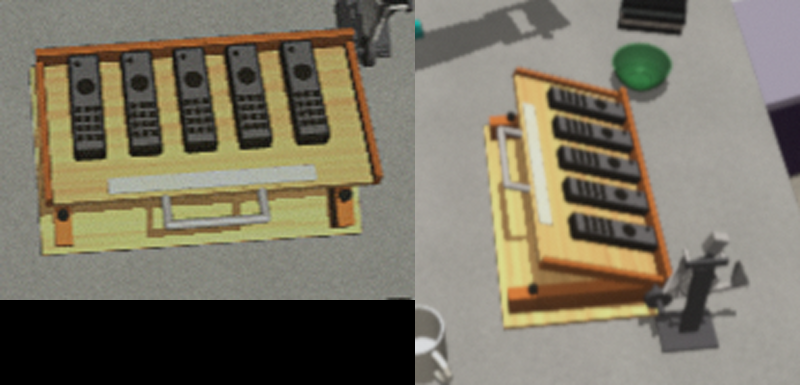

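Five remotes lie flat (tops about 22 mm over the face), parallel and against the ledge. The board is on its second notch, and the bowl and mug are untouched. Handing in.

```bash
python3 -c "
from h import *
print(job.sign_off())"
```

```text
the job is handed in; nothing more can be done
None
```

The job is handed in: the board was lifted past its top notch, lowered right down and propped on its second notch (tilt 0.41 rad, measured before loading), and all five remotes lie flat, side by side, against the ledge.

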